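# Hang the tipped lamp model in the drying cabinet

### The arm

A 7-joint arm with a two-finger parallel gripper is mounted at the origin on the work surface. World frame = base frame: x ahead of the robot, y to its left, z up, the work surface at z = 0. Lengths are in m, angles in degrees, forces in N, time in s.
With the tool pointing down it reaches from about 0.425 to 0.875 m from the base axis. Payload 4.7 kg.
Tool frame: the origin (TCP) lies between the finger pads; the fingertips stand 8 mm ahead of it and the grasp point (between the pads) lies 11 mm behind it (env.tip_extent is the distance from the TCP to the fingertips, in m); z points along the fingers, y is the line along which they close (so a half turn about z gives the same grasp; the last joint's range is limited). The gripper opens to 87 mm and grips with 3 to 60 N. Pads are 19 mm wide; open, the fingers measure 117 mm over their backs; the gripper's body (75 mm by 190 mm) begins 51 mm behind the grasp point.
Start: joints at [-62.962, 18.392, -4.016, 83.108, 1.295, 78.541, -3.26], TCP at [0.287, 0.583, 0.231] pointing down, gripper open.
Joint ranges: [-163.93, 163.93], [-17.29, 119.83], [-79.2, 71.16], [3.27, 140.29], [-89.18, 269.18], [5.43, 117.66], [-154.24, 154.24]. Speed limits (degrees/s): [147.25, 147.25, 180, 180, 180, 180, 180].

### API

Orientations are given as [roll, pitch, yaw] about the fixed x, y, z axes, in that order (R = Rz(yaw) Ry(pitch) Rx(roll)).
In Python, from cell import sensors, vision, workorder, env gives the robot as it stands.
- The arm moves only by the tool drive_tool, never from a script. Its argument "moves" is a list of rows, each an object of numbers: "x", "y", "z": the shift along the tool's x, y, z in mm; "rx", "ry", "rz": the turn, a rotation vector about the tool's x, y, z in rad; "fingers": the closure, from -1 (fully open) to 1 (shut). In form: [{"x": .., "y": .., "z": .., "rx": .., "ry": .., "rz": .., "fingers": ..}, ...]. A call has 1 to 20 rows; each row is the pose to reach, as a shift and turn from the pose commanded when the call began, along the tool's axes at that moment; what a row does not reach only later rows make up. A row lasts 1/8 s, in which the tool goes at most 62.5 mm and 10.7 degrees, less where a joint would pass 70% of its speed; a pose out of reach is approached as far as the arm can. A call with a gripper value outside its range is refused whole. The fingers move at their own pace and stop on an object; "force" is the grip in N (left out, the last holds). Time passes only in rows, so rows that repeat a pose let the fingers close. It gives the time, the measured TCP pose, the force, the opening and the grip force at its end, in the units of the state.
- sensors.get_obs(): the state, without advancing time (a new reading comes with each control period).
- vision.read_camera(name): name is "scene" or "top" or "wrist"; returns a dict with "image" (400x640x3 uint8, red, green, blue), "fx", "fy", "cx", "cy" (pixels), "k1" (the pictures are not rectified: a ray, as slopes to the right and down, at radius r is drawn at 1 + k1 r^2 times it, then the intrinsics apply), "R" (3x3) and "t" (3): a world point X has camera coordinates R X + t. Camera axes: x right, y down, z forward; pixel columns grow to the right and rows downward; lengths in m; the calibration is good to about 2 mm. A picture is of the moment at which its call begins. There is no depth.
- workorder.sign_off(): hands the job in; it is judged then, once.
The state is a dict: "time_s": time; "qpos": joint angles; "joint_velocities": joint speeds; "effort": joint torques, N m; "tool_pos": TCP position; "tool_rot": TCP orientation; "force": force on the tool from outside, world axes, zero at the start; "wrist_torque": the same for the moment, N m; "grip_width": finger opening in m; "grasp_force": force on a finger pad.
Only numpy, scipy, OpenCV 4.12 (cv2) and the standard library are available. Lean on these libraries where they do the work, as an engineer would, in place of code of your own. Each camera call takes 0.05 s, during which the arm holds its last target. There are 200 camera calls.

### The job

The ivory lamp model has tipped over on the spray turntable: lift it off without sending the free-running platter whirling or upsetting the grey lamp beside it, and stand it upright on its shade in the steel tray. Then take it again by its hanging loop, lower it through the open top of the amber drying cabinet without touching the rim of the opening, and hang it by the loop on the red hook inside. Set it down and hang it gently, never dropping it, and leave the other things on the bench where they are.

Things in the scene. Friction and masses are not known exactly. Their poses are not given: they have to be found in the camera images.
- lamp: Tipped ivory lamp model, 150 mm long, 0.12 to 0.21 kg. Origin: centre of the shade's open rim; z runs from there along the stem to the loop. Octagonal shade, z 0 to 48 mm, 84 mm over its flats (facing +-x, +-y, diagonals). Starts lying on its +x flat, z level and pointing away from the robot (within 50 degrees of +x), axis 42 mm above the platter. Centre of mass at z = 32 mm.
- lamp_stem (a point): On the axis of the lamp's square stem (20 x 20 mm, faces along the lamp's x and y, z 48 to 95 mm), 74 mm from the rim. Axes as the lamp's. Set on its rim leaning up to about 35 degrees, the lamp rocks upright by itself; standing, its z is up and its origin is on the support.
- lamp_loop (a point): Middle of the hanging loop, 118 mm from the rim, axes as the lamp's. The loop lies in the lamp's y-z plane, z 93 to 150 mm. Two straight legs, 12 mm thick in x, 8 mm wide in y, z 100 to 132 mm: 46 mm over their outer faces (y = +-23 mm). The hole opens along x: 30 mm wide, floor at z = 103, pointed top at z = 137 mm.
- lamp_eye (a point): The inside top of the loop's hole (137 mm from the rim), the point that rests on a hook.
- lamp_b: Grey lamp model of the same shape, standing upright on the platter, 0.16 kg. Origin: centre of its rim, on the platter; z up. It must stay standing.
- turntable: The spray turntable: cast foot and, on a ball bearing, an aluminium platter 300 mm in diameter, 10 mm thick, top at z = 50 mm. Origin: centre of its foot on the bench.
- platter_top (a point): Centre of the platter's top face, on the turning axis, 50 mm above the bench.
- platter (a joint): Angle of the platter about the vertical (rad, counter-clockwise from above). It turns freely and almost without friction, carrying what stands on it; any start value.
- tray: Shallow steel tray fixed on the bench, 280 mm (x) by 200 mm (y), rim 22 mm high and 4 mm thick, floor 4 mm above the bench. Origin: centre of its underside. A sanding block lies at its far (+x) end.
- sanding_block: Blue sanding block 32 x 70 x 26 mm in the tray. Origin: centre of its underside.
- cabinet: Top-loading drying cabinet fixed on the bench, 235 (x) x 230 (y) x 200 mm: white floor pan 12 mm thick, aluminium posts, amber panes, its lid folded down behind. The mouth in its top runs from x = -100 to +80 mm, y = -85 to +85 mm in its frame; inside clear from x = -111 to +107 mm, y = +-109 mm. Origin: centre of its underside.
- cabinet_rim: Aluminium rim around the cabinet's mouth, 12 mm thick, top 200 mm above the bench. Origin: 194 mm above the cabinet's origin. Not to be touched.
- hook_seat (a point): Place to hang on, on the axis of the hook's level arm: x = +50 mm in the cabinet's frame, 185 mm above the bench; axes as the cabinet's. The hook is a red bar 8 mm thick, from the back wall (x = +110) straight towards -x, level until x = +25 mm, then slanting up to its tip. The loop may hang anywhere on the level part from x = 25 to 65 mm.
- hook_tip (a point): Centre of the hook's rounded tip, at x = +15 mm in the cabinet's frame, 197 mm above the bench (12 mm higher than the arm, 35 mm in front of the seat).
- screwdriver: Yellow screwdriver, 170 mm, lying across the back of the bench behind the tray. Origin: its middle.
- red_pot: Red pot, 80 mm across, 70 mm high, at the back of the bench. Origin: centre of its underside.
- primer_can: Grey primer can, 54 mm across, 150 mm high, at the back of the bench. Origin: centre of its underside.
- putty_jar: Amber jar, 64 mm across, 60 mm high, at the back of the bench. Origin: centre of its underside.

How it is judged:
By the outcome, as a careful person would: the job done as asked, in the order asked, and still so for the second after the job is handed in, with the robot touching nothing.
It also fails if it takes over 72 s, if anything falls off the work surface, if the arm or the gripper's body presses on something with over 40 N, if the wrist force passes 120 N, or if a joint passes its speed limit or range.

## Working session

There is one attempt and no reset: what is moved stays moved. The work goes in short steps, Python scripts to look and compute and a tool call to move; the robot and the scene stay as the last step left them, time stands still between calls to the robot, and variables do not carry over. Pictures are saved under pics/ and viewed, at most 10 in all, crops included, and the job is handed in when it is done.

Besides the shell and the picture viewer there is one more tool, called after "Emit:" in YAML: its name, and indented under it one key for each argument. drive_tool: Moves the arm, as the interface text tells. Its arguments: {"type":"object","properties":{"moves":{"type":"array"},"force":{"type":"number"}},"required":["moves"]}

```bash
ls; mkdir -p pics; python3 - <<'E'
from cell import sensors, vision, env
import cv2,numpy as np
print(sensors.get_obs())
ims=[]
for n in("scene","top"):
    c=vision.read_camera(n); cv2.imwrite(f"pics/{n}0.png",c["image"][:,:,::-1]); print(n,c["fx"],c["cx"],c["cy"],c["k1"],np.round(c["R"],4).tolist(),np.round(c["t"],4).tolist(), (-c["R"].T@c["t"]).round(3))
E
```

```text
pics
{'time_s': 0.0, 'qpos': array([-62.9613885 ,  18.43925486,  -4.01458055,  83.17574334,
         1.29536218,  78.54067197,  -3.25951449]), 'joint_velocities': array([-0.03622577, -0.07280728, -0.02154098, -0.00577505,  0.00998019,
       -0.07095764,  0.008766  ]), 'effort': array([ 6.06058666e-05, -4.91296184e+01, -4.03506327e-01, -3.12524700e+01,
       -6.37399871e-02,  4.39145823e-02,  1.95275220e-04]), 'tool_pos': array([0.28710733, 0.58254705, 0.22945179]), 'tool_rot': array([-1.79889590e+02,  6.45206462e-03,  1.53770818e+02]), 'force': array([ 0.36833259,  0.38254209, -0.54603628]), 'wrist_torque': array([0.00909405, 0.03416486, 0.01479255]), 'grasp_force': 0.0, 'grip_width': 0.08731190394582232}
scene 484.4059300282949 317.3695100900967 202.28281693696965 -0.08843193747357803 [[-0.7129, 0.7011, 0.0143], [0.543, 0.5648, -0.6214], [-0.4437, -0.4352, -0.7834]] [0.4338, -0.2407, 1.787] [1.233 0.61  1.244]
top 471.42700915432465 317.994739873142 205.90216719927696 -0.04873089329736213 [[-0.0186, -0.9997, 0.0187], [-0.9912, 0.016, -0.1314], [0.131, -0.021, -0.9912]] [-0.0007, 0.6183, 1.1952] [0.456 0.015 1.266]
```

View pics/scene0.png

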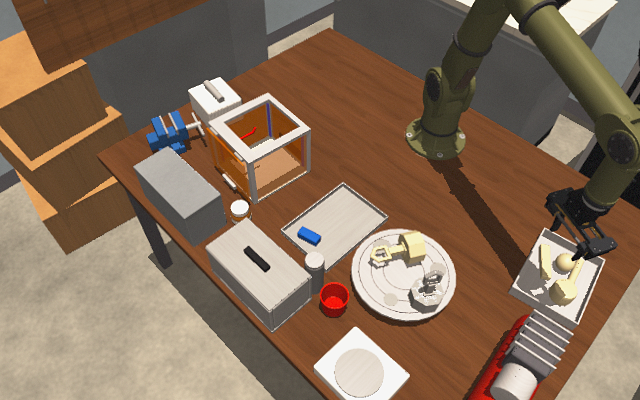

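View pics/top0.png

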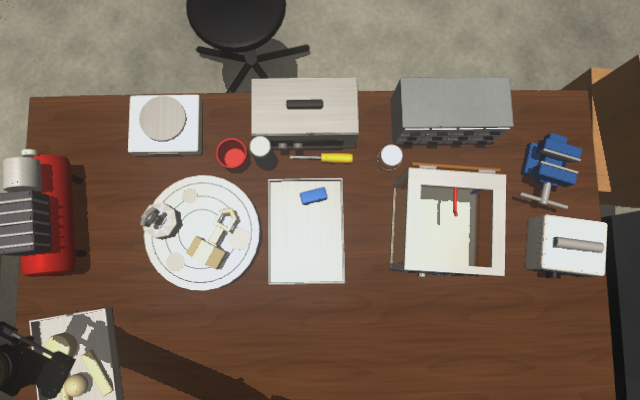

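```bash
cat > h.py <<'E'
import numpy as np, cv2
from cell import sensors, vision
def ray(c,u,v):
    p=np.array([[[u,v]]],float)
    K=np.array([[c["fx"],0,c["cx"]],[0,c["fy"],c["cy"]],[0,0,1]])
    q=cv2.undistortPoints(p,K,np.array([c["k1"],0,0,0.]))[0,0]
    R=np.array(c["R"]);return -R.T@np.array(c["t"]), R.T@np.array([q[0],q[1],1])
def onz(c,u,v,z):
    o,d=ray(c,u,v); return o+d*(z-o[2])/d[2]
def proj(c,X):
    K=np.array([[c["fx"],0,c["cx"]],[0,c["fy"],c["cy"]],[0,0,1]])
    return cv2.projectPoints(np.array(X,float).reshape(-1,3),cv2.Rodrigues(np.array(c["R"]))[0],np.array(c["t"],float),K,np.array([c["k1"],0,0,0.]))[0][:,0]
def crop(im,u0,v0,w,h,s):
    """enlarged crop with ticks every 10 px"""
    o=cv2.resize(im[v0:v0+h,u0:u0+w],None,fx=s,fy=s,interpolation=cv2.INTER_CUBIC)[:,:,::-1].copy()
    for u in range(-(-u0//10)*10,u0+w,10):
        cv2.line(o,((u-u0)*s,0),((u-u0)*s,4 if u%50 else 12),(255,0,255),1)
        if u%20==0: cv2.putText(o,str(u),((u-u0)*s,20),0,.35,(255,0,255))
    for v in range(-(-v0//10)*10,v0+h,10):
        cv2.line(o,(0,(v-v0)*s),(4 if v%50 else 12,(v-v0)*s),(255,0,255),1)
        if v%20==0: cv2.putText(o,str(v),(6,(v-v0)*s+4),0,.35,(255,0,255))
    return o
E
python3 - <<'E'
from h import *
c=vision.read_camera("top")["image"]; s=vision.read_camera("scene")["image"]
a=np.hstack([crop(c,140,172,100,75,4) if 0 else crop(c,139,172,100,75,4),crop(c,400,160,100,75,4)])
b=np.hstack([crop(s,360,225,100,75,4),crop(s,205,90,100,75,4)])
cv2.imwrite("pics/a.png",np.vstack([a,b]))
E
```

```text
(no output)
```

View pics/a.png

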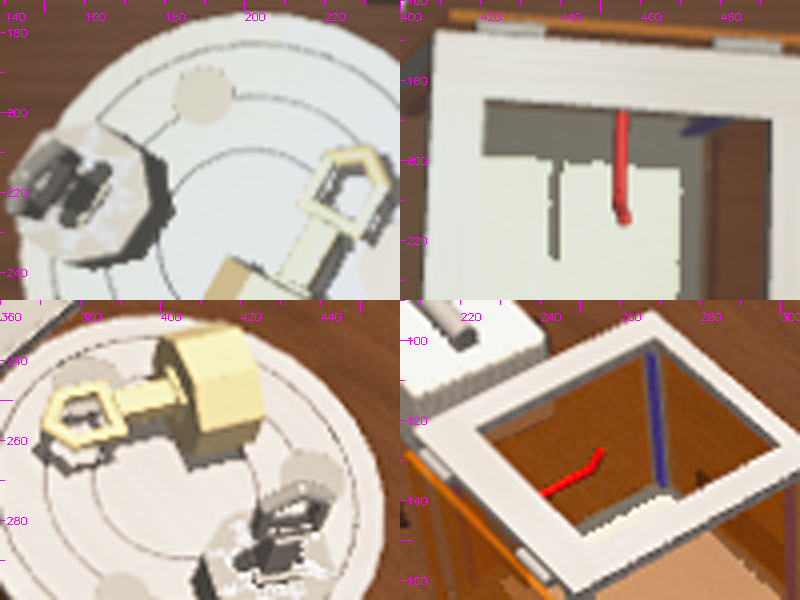

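```bash
cat >> h.py <<'E'
from scipy.optimize import least_squares
E
cat > fit1.py <<'E'
from h import *
T=vision.read_camera("top");S=vision.read_camera("scene")
def fit(name,x0,f,obs):
    def res(p):
        r=[]
        for cam,X,uv in obs: r.append(proj(cam,f(p,X))[0]-uv)
        return np.array(r)
    s=least_squares(lambda p:res(p).ravel(),x0,loss="soft_l1"); p=s.x.copy(); q=p.copy();q[2]=np.degrees(q[2])
    print(name,q.round(4));print(res(s.x).round(1).tolist());return p
def lampf(p,X):
    c,s=np.cos(p[2]),np.sin(p[2]); x,y,z=np.array(X)/1000
    return [p[0]+c*z-s*y,p[1]+s*z+c*y,.092-x]
lamp=fit("lamp",[.5,.25,-.4],lampf,[(T,(-6,23,100),(214,223)),(T,(-6,23,132),(219.5,211)),(T,(-6,0,150),(228.5,208)),(T,(-6,-23,132),(236,216.5)),(T,(-6,-23,100),(231,232)),
 (S,(-6,-23,132),(373.75,249.25)),(S,(-6,-23,100),(388.75,244.5)),(S,(-6,23,132),(378.75,261.75)),(S,(-6,23,100),(392.5,257)),(S,(-6,0,150),(370.5,259.25))])
def flat(p,X):
    c,s=np.cos(p[2]),np.sin(p[2]); x,y,z=np.array(X)/1000
    return [p[0]+c*x-s*y,p[1]+s*x+c*y,z]
cab=fit("cab",[.5,-.3,0],flat,[(T,(15,0,197),(456,214)),(T,(80,85,200),(421.25,184.5)),(T,(80,-85,200),(493,189.5)),(S,(15,0,197),(255.5,127.5)),
 (S,(80,-85,200),(224.5,122.5)),(S,(-100,-85,200),(268.75,100.75)),(S,(-100,85,200),(300,126.25)),(S,(80,85,200),(250.5,148.75))])
tray=fit("tray",[.5,0,0],flat,[(T,(140,100,22),(268,179)),(T,(140,-100,22),(343,179)),(T,(-140,-100,22),(345,284)),(T,(-140,100,22),(269,284))])
print("hook tip",flat(cab,(15,0,197)),"seat",flat(cab,(50,0,185)))
print("block",onz(T,314,196,.03),"platter",onz(T,202,233,.05),"grey",onz(T,161,220,.098),"stem",lampf(lamp,(0,0,74)))
def ln(im,c,f,p,A,col):
    q=np.round(proj(c,[f(p,a) for a in A])*8*4).astype(int); return q
im=[]
oct_=[(42*np.cos(a)/np.cos(np.pi/8),42*np.sin(a)/np.cos(np.pi/8)) for a in np.radians(np.arange(22.5,383,45))]
segs=[(lampf,lamp,[(x,y,0) for x,y in oct_]),(lampf,lamp,[(x,y,48) for x,y in oct_]),(lampf,lamp,[(-6,-23,100),(-6,-23,132),(-6,0,150),(-6,23,132),(-6,23,100)]),(lampf,lamp,[(-10,10,48),(-10,10,95),(-10,-10,95),(-10,-10,48)]),
 (flat,cab,[(80,-85,200),(-100,-85,200),(-100,85,200),(80,85,200),(80,-85,200)]),(flat,cab,[(65,0,185),(25,0,185),(15,0,197)]),(flat,cab,[(117,-115,200),(-117,-115,200),(-117,115,200),(117,115,200),(117,-115,200)]),
 (flat,tray,[(140,-100,22),(-140,-100,22),(-140,100,22),(140,100,22),(140,-100,22)])]
def ov(c,u0,v0,w,h,s):
    o=crop(c["image"],u0,v0,w,h,s)
    for f,p,A in segs:
        q=((proj(c,[f(p,a) for a in A])-[u0-.5,v0-.5])*s*8).round().astype(np.int32)
        cv2.polylines(o,[q.reshape(-1,1,2)],False,(0,200,0),1,cv2.LINE_AA,3)
    return o
if __name__=="__main__":
    a=np.hstack([ov(T,139,195,100,75,4),ov(T,400,160,100,75,4)]);b=np.hstack([ov(S,360,225,100,75,4),ov(S,205,90,100,75,4)])
    cv2.imwrite("pics/b.png",np.vstack([a,b]))
E
python3 fit1.py
```

```text
lamp [  0.4711   0.268  -21.8516]
[[-1.3, -0.2], [-1.9, -0.1], [0.4, -0.5], [-1.3, 0.9], [-1.2, -2.6], [-0.9, -1.8], [-5.9, -0.6], [1.5, -1.4], [-2.1, -0.4], [0.3, -3.3]]
cab [ 0.5571 -0.3228 -6.0166]
[[-0.6, 0.7], [-0.4, -1.0], [0.1, 0.5], [-1.2, -0.1], [-2.1, -1.6], [0.1, -2.3], [-0.3, -0.3], [1.4, 2.3]]
tray [ 0.5548  0.0204 -0.3668]
[[0.5, 0.0], [0.0, -0.6], [0.1, -0.1], [-0.6, 0.8]]
hook tip [np.float64(0.572039445387046), np.float64(-0.32434119595288496), np.float64(0.197)] seat [np.float64(0.6068466488332537), np.float64(-0.3280097908139062), np.float64(0.185)]
block [ 0.64626699 -0.00154553  0.03      ] platter [0.55132683 0.28920906 0.05      ] grey [0.58156117 0.38101612 0.098     ] stem [np.float64(0.5397591051565225), np.float64(0.24042575100590372), np.float64(0.092)]
```

View pics/b.png

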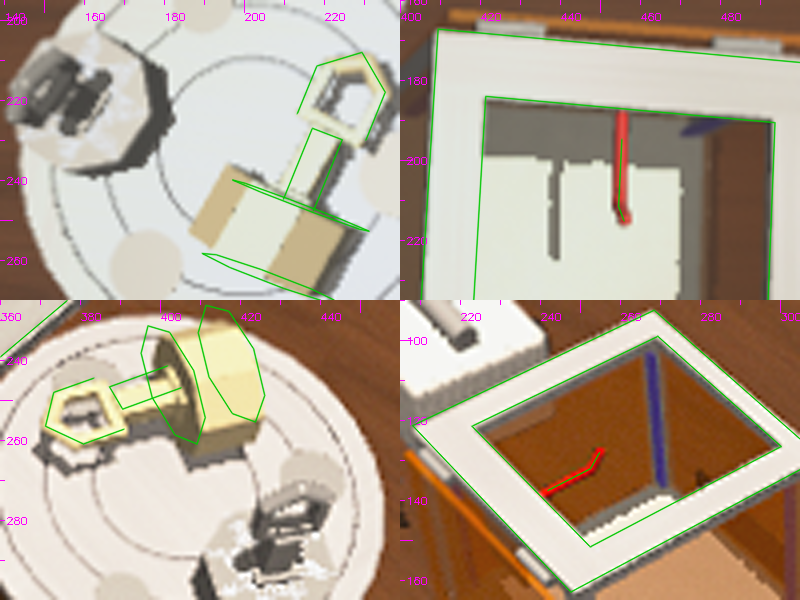

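```bash
python3 - <<'E'
s=open("fit1.py").read()
i=s.index(" (S,(-6,-23,132),(373"); j=s.index("\n",i)
s=s[:i]+" (T,(-42,17.4,48),(202,240)),(T,(-42,-17.4,48),(215.25,247)),(T,(-42,17.4,0),(193.25,256.75)),(T,(-42,-17.4,0),(206,263.75))])"+s[j:]
s=s.replace('b=np.hstack([ov(S,360,225,100,75,4),ov(S,205,90,100,75,4)])','b=np.hstack([ov(S,360,225,100,75,4),ov(T,175,200,100,75,4)])').replace("pics/b.png","pics/c.png").replace('T=vis','print(sensors.get_obs()["time_s"]);T=vis')
open("fit1.py","w").write(s)
E
python3 fit1.py
```

```text
0.3
lamp [  0.4765   0.2756 -27.4377]
[[-0.4, -1.5], [0.1, -1.0], [2.6, -0.3], [-0.0, 1.7], [-1.0, -2.3], [0.5, 0.3], [0.0, -0.2], [-0.2, 1.6], [-0.1, 1.2]]
cab [ 0.5571 -0.3228 -6.0166]
[[-0.6, 0.7], [-0.4, -1.0], [0.1, 0.5], [-1.2, -0.1], [-2.1, -1.6], [0.1, -2.3], [-0.3, -0.3], [1.4, 2.3]]
tray [ 0.5548  0.0204 -0.3668]
[[0.5, 0.0], [0.0, -0.6], [0.1, -0.1], [-0.6, 0.8]]
hook tip [np.float64(0.572039445387046), np.float64(-0.32434119595288496), np.float64(0.197)] seat [np.float64(0.6068466488332537), np.float64(-0.3280097908139062), np.float64(0.185)]
block [ 0.64626699 -0.00154553  0.03      ] platter [0.55132683 0.28920906 0.05      ] grey [0.58156117 0.38101612 0.098     ] stem [np.float64(0.54216002388175), np.float64(0.2414848677587355), np.float64(0.092)]
```

View pics/c.png

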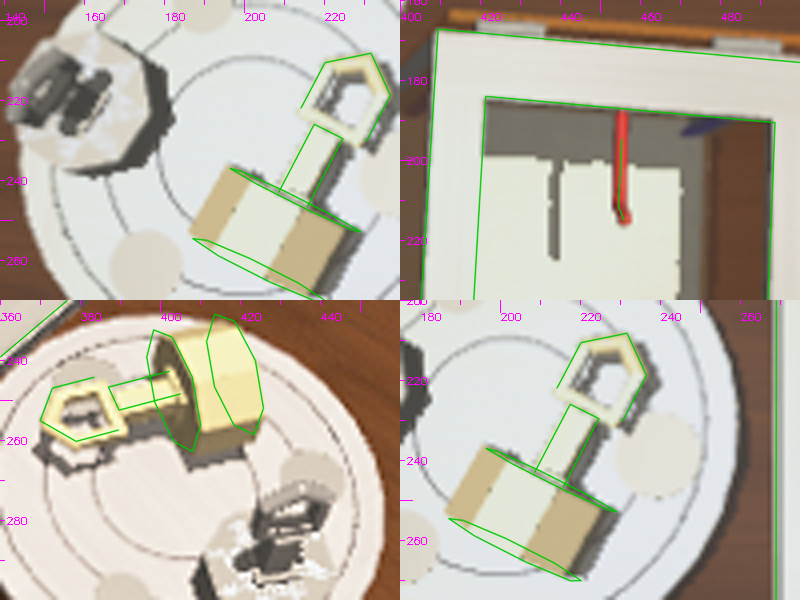

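```bash
cat >> h.py <<'E'
from scipy.spatial.transform import Rotation as Ro
def tool():
    o=sensors.get_obs(); return np.array(o["tool_pos"]),Ro.from_euler("xyz",o["tool_rot"],degrees=True)
def lampR(head,tilt):
    """lamp axes: z heads along yaw `head`, raised `tilt` deg from level (90=upright)"""
    h,t=np.radians([head,tilt]); H=np.array([np.cos(h),np.sin(h),0]); U=np.array([0,0,1.])
    z=np.cos(t)*H+np.sin(t)*U; x=np.sin(t)*H-np.cos(t)*U
    return np.c_[x,np.cross(z,x),z]
def gripR(lR,al):
    a=np.radians(al); x,y,z=lR.T; tz=np.cos(a)*x-np.sin(a)*z
    return Ro.from_matrix(np.c_[np.cross(y,tz),y,tz])
def tcp(g,R): return np.array(g)+R.apply([0,0,.011])   # grasp point -> TCP
def delta(P,R,s=None):
    p0,R0=s or tool(); d=R0.inv().apply(np.array(P)-p0)*1000; r=(R0.inv()*R).as_rotvec()
    return "x %.1f y %.1f z %.1f | rx %.3f ry %.3f rz %.3f (%.0f deg)"%(*d,*r,np.degrees(np.linalg.norm(r)))
E
python3 - <<'E'
from h import *
T=vision.read_camera("top")
print("grey loop",onz(T,148,215,.195))
R=gripR(lampR(-27.4,0),25); g=np.array([.542,.2415,.094])
for h in (.2,.12,0): print(h,delta(tcp(g+[0,0,h],R),R))
print(R.as_euler("xyz",degrees=True),tcp(g,R))
E
```

```text
grey loop [0.58310589 0.38072148 0.195     ]
0.2 x -374.8 y -193.7 z -53.5 | rx -0.005 ry 0.436 rz 0.020 (25 deg)
0.12 x -374.7 y -193.7 z 26.5 | rx -0.005 ry 0.436 rz 0.020 (25 deg)
0 x -374.7 y -193.7 z 146.5 | rx -0.005 ry 0.436 rz 0.020 (25 deg)
[-180.   -25.   152.6] [0.53787272 0.24363938 0.08403061]
```

Emit:
drive_tool:
  moves:
    - {"z": -55}
    - {"x": -60, "y": -30, "z": -55}
    - {"x": -375, "y": -194, "z": -54, "ry": 0.436, "rz": 0.02}
    - {"x": -375, "y": -194, "z": -54, "ry": 0.436, "rz": 0.02}
    - {"x": -375, "y": -194, "z": -54, "ry": 0.436, "rz": 0.02}
    - {"x": -375, "y": -194, "z": -54, "ry": 0.436, "rz": 0.02}
    - {"x": -375, "y": -194, "z": -54, "ry": 0.436, "rz": 0.02}
    - {"x": -375, "y": -194, "z": -54, "ry": 0.436, "rz": 0.02}
    - {"x": -375, "y": -194, "z": -54, "ry": 0.436, "rz": 0.02}
    - {"x": -375, "y": -194, "z": -54, "ry": 0.436, "rz": 0.02}
    - {"x": -375, "y": -194, "z": -54, "ry": 0.436, "rz": 0.02}

```text
invalid input at $.moves[0]: expected keys x, y, z, rx, ry, rz, fingers
```

Emit:
drive_tool:
  moves:
    - {"x": 0, "y": 0, "z": -55, "rx": 0, "ry": 0, "rz": 0, "fingers": -1}
    - {"x": -60, "y": -30, "z": -55, "rx": 0, "ry": 0, "rz": 0, "fingers": -1}
    - {"x": -375, "y": -194, "z": -54, "rx": 0, "ry": 0.436, "rz": 0.02, "fingers": -1}
    - {"x": -375, "y": -194, "z": -54, "rx": 0, "ry": 0.436, "rz": 0.02, "fingers": -1}
    - {"x": -375, "y": -194, "z": -54, "rx": 0, "ry": 0.436, "rz": 0.02, "fingers": -1}
    - {"x": -375, "y": -194, "z": -54, "rx": 0, "ry": 0.436, "rz": 0.02, "fingers": -1}
    - {"x": -375, "y": -194, "z": -54, "rx": 0, "ry": 0.436, "rz": 0.02, "fingers": -1}
    - {"x": -375, "y": -194, "z": -54, "rx": 0, "ry": 0.436, "rz": 0.02, "fingers": -1}
    - {"x": -375, "y": -194, "z": -54, "rx": 0, "ry": 0.436, "rz": 0.02, "fingers": -1}
    - {"x": -375, "y": -194, "z": -54, "rx": 0, "ry": 0.436, "rz": 0.02, "fingers": -1}
    - {"x": -375, "y": -194, "z": -54, "rx": 0, "ry": 0.436, "rz": 0.02, "fingers": -1}

```text
time_s: 1.82
tool_pos: [0.5369, 0.2452, 0.2848]
tool_rot: [-179.8, -25.0, 152.7]
force: [-0.5, 0.6, -0.2]
grip_width: 0.0871
grasp_force: 0.0
```

```bash
python3 - <<'E'
from h import *
print(sensors.get_obs()["qpos"].round(1))
R=gripR(lampR(-27.4,0),25); g=np.array([.542,.2415,.094])
for h in (.2,.03,0): print(h,delta(tcp(g+[0,0,h],R),R))
W=vision.read_camera("wrist"); T=vision.read_camera("top")
cv2.imwrite("pics/d.png",np.hstack([cv2.resize(W["image"],(480,300))[:,:,::-1],crop(T["image"],140,170,100,100,3)]) )
# draw expected stem/loop in the wrist image
L=lampR(-27.4,0); o=np.array([.4765,.2756,.092])
print(W["fx"],proj(W,[o+L@np.array(p)/1000 for p in [(-10,10,48),(-10,-10,48),(-6,23,132),(-6,-23,132),(-10,0,74)]]).round(0).tolist())
E
```

```text
[-24.3  23.6  10.5  74.3 -20.6 101.4  48.1]
0.2 x -1.7 y -0.9 z 0.1 | rx -0.005 ry -0.000 rz 0.002 (0 deg)
0.03 x -73.6 y -0.4 z 154.1 | rx -0.005 ry -0.000 rz 0.002 (0 deg)
0 x -86.3 y -0.3 z 181.3 | rx -0.005 ry -0.000 rz 0.002 (0 deg)
297.96193118238017 [[325.0, 226.0], [309.0, 226.0], [336.0, 297.0], [297.0, 297.0], [317.0, 248.0]]
```

View pics/d.png

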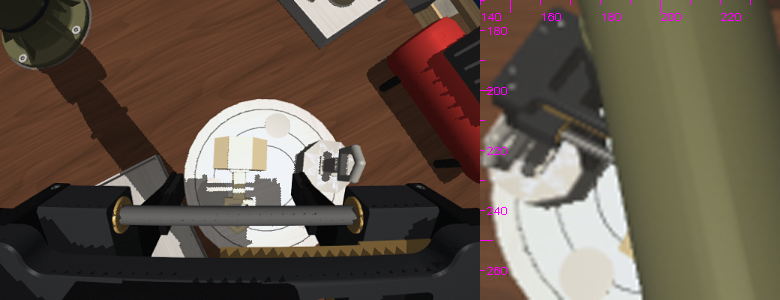

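```bash
python3 - <<'E'
from h import *
W=vision.read_camera("wrist")
c=crop(W["image"],270,170,100,75,6)
L=lampR(-27.4,0); o=np.array([.4765,.2756,.092])
q=lambda A:((proj(W,[o+L@np.array(p)/1000 for p in A])-[269.5,169.5])*6*8).round().astype(np.int32).reshape(-1,1,2)
for A in ([(-10,10,95),(-10,10,48),(-10,-10,48),(-10,-10,95)],[(-42,17.4,0),(-42,17.4,48),(-42,-17.4,48),(-42,-17.4,0),(-42,17.4,0)]):
    cv2.polylines(c,[q(A)],False,(0,200,0),1,cv2.LINE_AA,3)
cv2.imwrite("pics/e.png",c)
E
```

```text
(no output)
```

View pics/e.png

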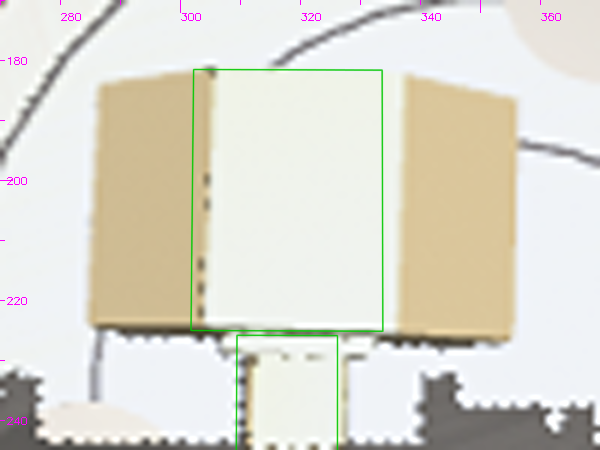

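Emit:
drive_tool:
  moves:
    - {"x": -73, "y": 1.5, "z": 154, "rx": 0, "ry": 0, "rz": 0.02, "fingers": -1}
    - {"x": -73, "y": 1.5, "z": 154, "rx": 0, "ry": 0, "rz": 0.02, "fingers": -1}
    - {"x": -73, "y": 1.5, "z": 154, "rx": 0, "ry": 0, "rz": 0.02, "fingers": -1}
    - {"x": -77, "y": 1.5, "z": 163, "rx": 0, "ry": 0, "rz": 0.02, "fingers": -0.5}
    - {"x": -81, "y": 1.5, "z": 172, "rx": 0, "ry": 0, "rz": 0.02, "fingers": 0}
    - {"x": -85.5, "y": 1.5, "z": 181, "rx": 0, "ry": 0, "rz": 0.02, "fingers": 0.2}
    - {"x": -85.5, "y": 1.5, "z": 181, "rx": 0, "ry": 0, "rz": 0.02, "fingers": 0.35}
    - {"x": -85.5, "y": 1.5, "z": 181, "rx": 0, "ry": 0, "rz": 0.02, "fingers": 0.35}
  force: 6

```text
time_s: 2.98
tool_pos: [0.5398, 0.2436, 0.0853]
tool_rot: [-179.3, -24.9, 151.3]
force: [-0.4, 0.1, -0.3]
grip_width: 0.0447
grasp_force: 0.0
```

```bash
python3 - <<'E'
from h import *
W=vision.read_camera("wrist"); print(W["image"].shape)
o=sensors.get_obs();print(o["force"],o["grip_width"])
R=gripR(lampR(-28.5,0),25); g=np.array([.543,.2433,.094]); print(delta(tcp(g,R),R))
cv2.imwrite("pics/f.png",cv2.resize(W["image"][100:400,120:520],(800,600))[:,:,::-1])
E
```

```text
(400, 640, 3)
[ 0.62900792 -0.07078936 -0.89909072] 0.041142689150071306
x 1.0 y 1.3 z 1.8 | rx -0.011 ry 0.002 rz -0.003 (1 deg)
```

View pics/f.png

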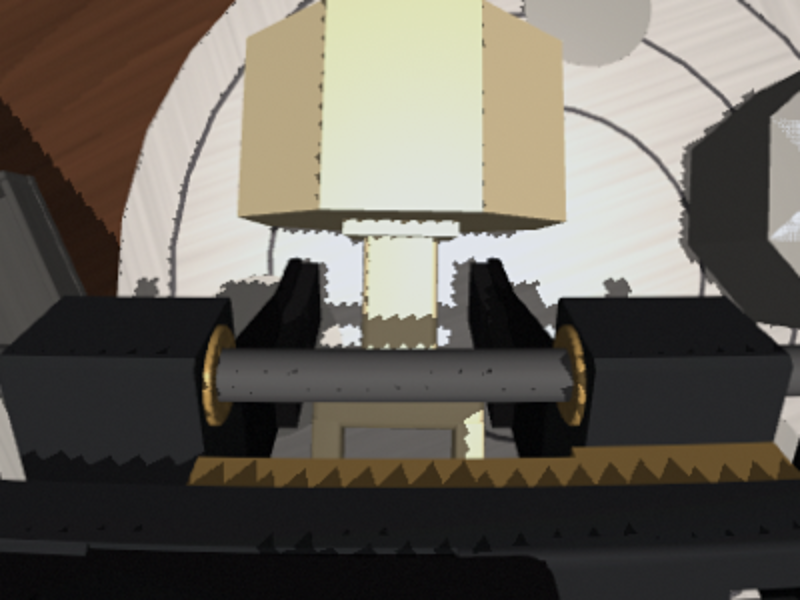

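Emit:
drive_tool:
  moves:
    - {"x": 1, "y": 1.4, "z": 1.5, "rx": 0, "ry": 0, "rz": 0, "fingers": 0.35}
    - {"x": 1, "y": 1.4, "z": 1.5, "rx": 0, "ry": 0, "rz": 0, "fingers": 0.4}
    - {"x": 1, "y": 1.4, "z": 1.5, "rx": 0, "ry": 0, "rz": 0, "fingers": 0.45}
    - {"x": 1, "y": 1.4, "z": 1.5, "rx": 0, "ry": 0, "rz": 0, "fingers": 0.49}
    - {"x": 1, "y": 1.4, "z": 1.5, "rx": 0, "ry": 0, "rz": 0, "fingers": 0.52}
    - {"x": 1, "y": 1.4, "z": 1.5, "rx": 0, "ry": 0, "rz": 0, "fingers": 0.55}
    - {"x": 1, "y": 1.4, "z": 1.5, "rx": 0, "ry": 0, "rz": 0, "fingers": 0.6}
    - {"x": 1, "y": 1.4, "z": 1.5, "rx": 0, "ry": 0, "rz": 0, "fingers": 0.7}
    - {"x": 1, "y": 1.4, "z": 1.5, "rx": 0, "ry": 0, "rz": 0, "fingers": 0.7}
  force: 6

```text
time_s: 4.15
tool_pos: [0.5387, 0.2454, 0.0835]
tool_rot: [-179.2, -24.9, 151.3]
force: [0.4, 0.5, -0.1]
grip_width: 0.0202
grasp_force: 5.9
```

Emit:
drive_tool:
  moves:
    - {"x": 0, "y": 0, "z": 0, "rx": 0, "ry": 0, "rz": 0, "fingers": 1}
    - {"x": 0, "y": 0, "z": 0, "rx": 0, "ry": 0, "rz": 0, "fingers": 1}
    - {"x": 0, "y": 0, "z": 0, "rx": 0, "ry": 0, "rz": 0, "fingers": 1}
  force: 30

```text
time_s: 4.53
tool_pos: [0.5386, 0.2453, 0.0835]
tool_rot: [-179.2, -25.0, 151.3]
force: [1.5, -0.1, 0.3]
grip_width: 0.0199
grasp_force: 29.8
```

Emit:
drive_tool:
  moves:
    - {"x": 1.3, "y": 0, "z": -2.7, "rx": 0, "ry": 0, "rz": 0, "fingers": 1}
    - {"x": 3.4, "y": 0, "z": -7.3, "rx": 0, "ry": 0, "rz": 0, "fingers": 1}
    - {"x": 6.8, "y": 0, "z": -14.5, "rx": 0, "ry": 0, "rz": 0, "fingers": 1}
    - {"x": 12.7, "y": 0, "z": -27.2, "rx": 0, "ry": 0, "rz": 0, "fingers": 1}
    - {"x": 25.4, "y": 0, "z": -54.4, "rx": 0, "ry": 0, "rz": 0, "fingers": 1}
    - {"x": 42.3, "y": 0, "z": -90.6, "rx": 0, "ry": 0, "rz": 0, "fingers": 1}
    - {"x": 59.2, "y": 0, "z": -126.9, "rx": 0, "ry": 0, "rz": 0, "fingers": 1}
    - {"x": 72, "y": 0, "z": -154, "rx": 0, "ry": 0, "rz": 0, "fingers": 1}
    - {"x": 72, "y": 0, "z": -154, "rx": 0, "ry": 0, "rz": 0, "fingers": 1}

```text
time_s: 5.65
tool_pos: [0.5406, 0.2478, 0.2571]
tool_rot: [-179.5, -24.7, 151.4]
force: [0.8, 0.6, -3.0]
grip_width: 0.02
grasp_force: 29.7
```

```bash
python3 - <<'E'
from h import *
print(sensors.get_obs()["qpos"].round(1))
for hd in (-28.5,-45):
  for x,y,zz in ((.54,.02,.26),(.54,.02,.13)):
    for t in (45,70,90):
        L=lampR(hd,t); R=gripR(L,25); g=np.array([x,y,zz+.0]); print(hd,zz,t,delta(tcp(g,R),R))
T=vision.read_camera("top");S=vision.read_camera("scene")
cv2.imwrite("pics/g.png",np.hstack([T["image"][150:350,130:400],S["image"][170:370,300:500]])[:,:,::-1])
E
```

```text
[-24.6  24.4  10.6  76.3 -20.7  98.4  47.7]
-28.5 0.26 45 x -105.0 y -200.6 z -38.5 | rx -0.008 ry -0.781 rz 0.002 (45 deg)
-28.5 0.26 70 x -107.6 y -200.7 z -42.5 | rx -0.008 ry -1.217 rz 0.004 (70 deg)
-28.5 0.26 90 x -108.3 y -200.7 z -46.2 | rx -0.007 ry -1.566 rz 0.005 (90 deg)
-28.5 0.13 45 x -159.4 y -199.6 z 79.6 | rx -0.008 ry -0.781 rz 0.002 (45 deg)
-28.5 0.13 70 x -162.0 y -199.7 z 75.6 | rx -0.008 ry -1.217 rz 0.004 (70 deg)
-28.5 0.13 90 x -162.6 y -199.7 z 71.9 | rx -0.007 ry -1.566 rz 0.005 (90 deg)
-45 0.26 45 x -104.9 y -201.7 z -38.4 | rx -0.020 ry -0.774 rz 0.297 (48 deg)
-45 0.26 70 x -107.3 y -202.9 z -42.3 | rx 0.046 ry -1.207 rz 0.305 (71 deg)
-45 0.26 90 x -107.9 y -203.5 z -46.0 | rx 0.103 ry -1.553 rz 0.305 (91 deg)
-45 0.13 45 x -159.2 y -200.7 z 79.7 | rx -0.020 ry -0.774 rz 0.297 (48 deg)
-45 0.13 70 x -161.7 y -201.9 z 75.8 | rx 0.046 ry -1.207 rz 0.305 (71 deg)
-45 0.13 90 x -162.3 y -202.5 z 72.1 | rx 0.103 ry -1.553 rz 0.305 (91 deg)
```

View pics/g.png

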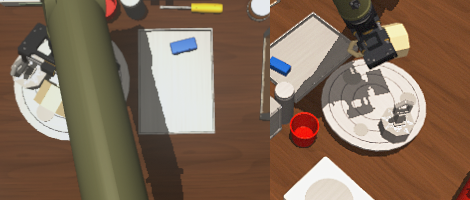

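Emit:
drive_tool:
  moves:
    - {"x": -26, "y": -50, "z": -10, "rx": 0, "ry": -0.15, "rz": 0, "fingers": 1}
    - {"x": -60, "y": -100, "z": -20, "rx": 0, "ry": -0.3, "rz": 0, "fingers": 1}
    - {"x": -80, "y": -150, "z": -30, "rx": 0, "ry": -0.45, "rz": 0, "fingers": 1}
    - {"x": -105, "y": -200, "z": -38, "rx": 0, "ry": -0.6, "rz": 0, "fingers": 1}
    - {"x": -105, "y": -200, "z": -38, "rx": 0, "ry": -0.78, "rz": 0, "fingers": 1}
    - {"x": -105, "y": -200, "z": -38, "rx": 0, "ry": -0.78, "rz": 0, "fingers": 1}
    - {"x": -105, "y": -200, "z": -38, "rx": 0, "ry": -0.78, "rz": 0, "fingers": 1}

```text
time_s: 6.62
tool_pos: [0.5424, 0.0188, 0.2461]
tool_rot: [-179.2, 19.6, 151.9]
force: [1.5, -0.1, -1.2]
grip_width: 0.0198
grasp_force: 29.8
```

```bash
python3 - <<'E'
from h import *
print(sensors.get_obs()["qpos"].round(1))
for hd in (-28.5,-10,0):
    for t in (70,90):
        L=lampR(hd,t); R=gripR(L,25); g=np.array([.54,.02,.22]); print(hd,t,delta(tcp(g,R),R))
E
```

```text
[-27.2  -7.1  12.4 111.3  17.3  62.5  40.8]
-28.5 70 x 6.5 y 0.3 z 33.6 | rx -0.010 ry -0.443 rz 0.009 (25 deg)
-28.5 90 x 3.4 y 0.3 z 31.4 | rx -0.008 ry -0.793 rz 0.011 (45 deg)
-10 70 x 6.9 y 2.8 z 33.5 | rx -0.183 ry -0.442 rz -0.266 (31 deg)
-10 90 x 3.9 y 3.4 z 31.2 | rx -0.231 ry -0.788 rz -0.234 (49 deg)
0 70 x 7.4 y 4.0 z 33.3 | rx -0.277 ry -0.438 rz -0.415 (38 deg)
0 90 x 4.5 y 5.0 z 30.9 | rx -0.351 ry -0.779 rz -0.367 (53 deg)
```

Emit:
drive_tool:
  moves:
    - {"x": 6, "y": 0, "z": 15, "rx": 0, "ry": -0.12, "rz": 0, "fingers": 1}
    - {"x": 6, "y": 0, "z": 33, "rx": 0, "ry": -0.24, "rz": 0, "fingers": 1}
    - {"x": 6, "y": 0, "z": 33, "rx": 0, "ry": -0.36, "rz": 0, "fingers": 1}
    - {"x": 6, "y": 0, "z": 33, "rx": 0, "ry": -0.44, "rz": 0, "fingers": 1}
    - {"x": 6, "y": 0, "z": 33, "rx": 0, "ry": -0.54, "rz": 0, "fingers": 1}
    - {"x": 5, "y": 0, "z": 33, "rx": 0, "ry": -0.64, "rz": 0, "fingers": 1}
    - {"x": 4, "y": 0, "z": 32, "rx": 0, "ry": -0.72, "rz": 0, "fingers": 1}
    - {"x": 3, "y": 0, "z": 31, "rx": 0, "ry": -0.79, "rz": 0, "fingers": 1}
    - {"x": 3, "y": 0, "z": 31, "rx": 0, "ry": -0.79, "rz": 0, "fingers": 1}

```text
time_s: 7.75
tool_pos: [0.5491, 0.0146, 0.2142]
tool_rot: [-177.9, 64.7, 153.4]
force: [-0.4, -0.3, -1.2]
grip_width: 0.0194
grasp_force: 29.8
```

```bash
cat > held.py <<'E'
from h import *
# measured tilt of the held lamp from the gripper pose, and where the lamp's rim centre would be
print(sensors.get_obs()["qpos"].round(1))
p,R=tool(); a=np.radians(25); x,y,z=R.as_matrix().T
lz=-np.cos(a)*x-np.sin(a)*z; g=p-z*.011
print("lamp z",lz.round(3),"grasp",g.round(4),"rim",(g-lz*.074).round(4))
E
python3 held.py; python3 - <<'E'
from h import *
L=lampR(-28.5,90); R=gripR(L,25)
for z in (.118,.098,.08):print(z,delta(tcp([.54,.025,z],R),R))
E
```

```text
[-24.7  -7.8 -12.7 140.   83.9  54.9 -34.4]
lamp z [0.011 0.012 1.   ] grasp [0.5404 0.0194 0.2189] rim [0.5396 0.0186 0.1449]
0.118 x 92.4 y 6.3 z 40.2 | rx -0.006 ry -0.004 rz 0.014 (1 deg)
0.098 x 110.5 y 6.6 z 48.8 | rx -0.006 ry -0.004 rz 0.014 (1 deg)
0.08 x 126.8 y 6.9 z 56.4 | rx -0.006 ry -0.004 rz 0.014 (1 deg)
```

```bash
python3 - <<'E'
from h import *
for hd in (-28.5,-40):
  L=lampR(hd,90); R=gripR(L,25)
  for z in (.2,.14,.1,.08):print(hd,z,delta(tcp([.565,.045,z],R),R))
S=vision.read_camera("scene"); hsv=cv2.cvtColor(S["image"],cv2.COLOR_RGB2HSV)
p,Rt=tool(); L=lampR(-26.5,90); o=p-Rt.apply([0,0,.011])
m=cv2.inRange(hsv,(18,50,120),(32,200,255)); u,v=proj(S,[o])[0].astype(int)
n,lab,st,ce=cv2.connectedComponentsWithStats(m); print("grasp px",u,v)
for i in range(1,n):
    if st[i,4]>40: print(st[i],ce[i].round(0))
for q in [(42,-17,0),(42,17,0),(17,42,0),(-17,42,0),(17,42,48),(42,17,48),(42,-17,48),(0,0,150),(0,23,132),(0,-23,132)]: print(q,proj(S,[o+L@(np.array(q)/1000-[0,0,.074])])[0].round(0))
E
```

```text
-28.5 0.2 x 12.5 y 34.6 z 16.3 | rx -0.006 ry -0.004 rz 0.014 (1 deg)
-28.5 0.14 x 66.8 y 35.5 z 41.9 | rx -0.006 ry -0.004 rz 0.014 (1 deg)
-28.5 0.1 x 103.0 y 36.1 z 59.0 | rx -0.006 ry -0.004 rz 0.014 (1 deg)
-28.5 0.08 x 121.1 y 36.4 z 67.5 | rx -0.006 ry -0.004 rz 0.014 (1 deg)
-40 0.2 x 12.6 y 32.6 z 16.2 | rx 0.176 ry -0.003 rz 0.099 (12 deg)
-40 0.14 x 66.9 y 33.5 z 41.8 | rx 0.176 ry -0.003 rz 0.099 (12 deg)
-40 0.1 x 103.1 y 34.1 z 58.8 | rx 0.176 ry -0.003 rz 0.099 (12 deg)
-40 0.08 x 121.2 y 34.4 z 67.3 | rx 0.176 ry -0.003 rz 0.099 (12 deg)
grasp px 340 176
[ 435    0   45  132 1601] [464.  68.]
[268  15  65  43 628] [299.  36.]
[ 538  114   56   50 1274] [566. 140.]
[398 118  42  29 489] [419. 132.]
[439 137  26  21 193] [453. 148.]
[357 149  13  22  64] [363. 159.]
[337 157  11  22 139] [341. 168.]
[325 174  31  33 481] [339. 192.]
[    0   183   275   217 29851] [104. 323.]
[158 225  13  19  78] [164. 236.]
[541 244  11  36 322] [546. 262.]
[554 253  30  53 862] [567. 278.]
[ 555  272   85  128 4612] [611. 357.]
(42, -17, 0) [324. 192.]
(42, 17, 0) [327. 201.]
(17, 42, 0) [338. 205.]
(-17, 42, 0) [349. 203.]
(17, 42, 48) [339. 195.]
(42, 17, 48) [328. 190.]
(42, -17, 48) [324. 182.]
(0, 0, 150) [342. 158.]
(0, 23, 132) [344. 168.]
(0, -23, 132) [339. 157.]
```

Emit:
drive_tool:
  moves:
    - {"x": 6, "y": 16, "z": 8, "rx": 0.06, "ry": 0, "rz": 0.03, "fingers": 1}
    - {"x": 13, "y": 33, "z": 16, "rx": 0.12, "ry": 0, "rz": 0.06, "fingers": 1}
    - {"x": 40, "y": 33, "z": 29, "rx": 0.176, "ry": 0, "rz": 0.1, "fingers": 1}
    - {"x": 67, "y": 33.5, "z": 42, "rx": 0.176, "ry": 0, "rz": 0.1, "fingers": 1}
    - {"x": 67, "y": 33.5, "z": 42, "rx": 0.176, "ry": 0, "rz": 0.1, "fingers": 1}
    - {"x": 67, "y": 33.5, "z": 42, "rx": 0.176, "ry": 0, "rz": 0.1, "fingers": 1}

```text
time_s: 8.55
tool_pos: [0.5735, 0.0384, 0.1383]
tool_rot: [179.4, 65.1, 139.4]
force: [0.1, 0.2, -1.1]
grip_width: 0.0196
grasp_force: 29.8
```

```bash
python3 held.py; python3 - <<'E'
from h import *
L=lampR(-40,90); R=gripR(L,25)
for z in (.1,.09,.085,.082,.08,.078):print(z,delta(tcp([.565,.045,z],R),R))
E
```

```text
[-27.3  13.6 -14.6 130.6  83.3  67.9 -50.7]
lamp z [-0.004 -0.003  1.   ] grasp [0.5658 0.0448 0.143 ] rim [0.5661 0.045  0.069 ]
0.1 x 39.3 y -0.6 z 17.4 | rx 0.002 ry 0.001 rz -0.004 (0 deg)
0.09 x 48.4 y -0.7 z 21.6 | rx 0.002 ry 0.001 rz -0.004 (0 deg)
0.085 x 52.9 y -0.7 z 23.7 | rx 0.002 ry 0.001 rz -0.004 (0 deg)
0.082 x 55.6 y -0.7 z 25.0 | rx 0.002 ry 0.001 rz -0.004 (0 deg)
0.08 x 57.4 y -0.7 z 25.9 | rx 0.002 ry 0.001 rz -0.004 (0 deg)
0.078 x 59.2 y -0.7 z 26.7 | rx 0.002 ry 0.001 rz -0.004 (0 deg)
```

Emit:
drive_tool:
  moves:
    - {"x": 20, "y": -0.6, "z": 9, "rx": 0, "ry": 0, "rz": 0, "fingers": 1}
    - {"x": 39, "y": -0.6, "z": 17.4, "rx": 0, "ry": 0, "rz": 0, "fingers": 1}
    - {"x": 48, "y": -0.7, "z": 21.6, "rx": 0, "ry": 0, "rz": 0, "fingers": 1}
    - {"x": 52, "y": -0.7, "z": 23.3, "rx": 0, "ry": 0, "rz": 0, "fingers": 1}
    - {"x": 52, "y": -0.7, "z": 23.3, "rx": 0, "ry": 0, "rz": 0, "fingers": 1}
    - {"x": 52, "y": -0.7, "z": 23.3, "rx": 0, "ry": 0, "rz": 0, "fingers": 1}

```text
time_s: 9.3
tool_pos: [0.572, 0.0388, 0.0809]
tool_rot: [179.3, 65.1, 139.5]
force: [-0.8, 0.1, -1.8]
grip_width: 0.0198
grasp_force: 29.8
```

```bash
python3 held.py;  python3 - <<'E'
from h import *
o=sensors.get_obs(); print(o["force"],o["wrist_torque"])
E
```

```text
[-28.2  21.5 -13.9 131.1  87.9  68.4 -59.5]
lamp z [-0.004 -0.003  1.   ] grasp [0.5644 0.0452 0.0855] rim [0.5647 0.0454 0.0115]
[-0.8490623   0.09714117 -1.81812995] [0.90572354 1.11811204 0.02221816]
```

Emit:
drive_tool:
  moves:
    - {"x": 1.8, "y": 0, "z": 0.8, "rx": 0, "ry": 0, "rz": 0, "fingers": 1}
    - {"x": 3.2, "y": 0, "z": 1.5, "rx": 0, "ry": 0, "rz": 0, "fingers": 1}
    - {"x": 4.5, "y": 0, "z": 2.1, "rx": 0, "ry": 0, "rz": 0, "fingers": 1}
    - {"x": 4.5, "y": 0, "z": 2.1, "rx": 0, "ry": 0, "rz": 0, "fingers": 1}

```text
time_s: 9.8
tool_pos: [0.5716, 0.0386, 0.0749]
tool_rot: [179.6, 65.0, 139.7]
force: [-0.1, -0.5, -2.5]
grip_width: 0.0198
grasp_force: 29.8
```

Emit:
drive_tool:
  moves:
    - {"x": 0.9, "y": 0, "z": 0.4, "rx": 0, "ry": 0, "rz": 0, "fingers": 1}
    - {"x": 1.4, "y": 0, "z": 0.6, "rx": 0, "ry": 0, "rz": 0, "fingers": 1}
    - {"x": 1.4, "y": 0, "z": 0.6, "rx": 0, "ry": 0, "rz": 0, "fingers": 1}

```text
time_s: 10.18
tool_pos: [0.5718, 0.0387, 0.0738]
tool_rot: [179.5, 65.1, 139.6]
force: [0.0, 0.0, 0.3]
grip_width: 0.0197
grasp_force: 29.8
```

Emit:
drive_tool:
  moves:
    - {"x": 0.9, "y": 0, "z": 0.4, "rx": 0, "ry": 0, "rz": 0, "fingers": 1}
    - {"x": 0.9, "y": 0, "z": 0.4, "rx": 0, "ry": 0, "rz": 0, "fingers": 1}
    - {"x": 0.9, "y": 0, "z": 0.4, "rx": 0, "ry": 0, "rz": 0, "fingers": 1}

```text
time_s: 10.55
tool_pos: [0.5721, 0.0389, 0.0735]
tool_rot: [179.4, 65.1, 139.5]
force: [-1.2, 0.4, 4.2]
grip_width: 0.0197
grasp_force: 29.8
```

Emit:
drive_tool:
  moves:
    - {"x": 0, "y": 0, "z": 0, "rx": 0, "ry": 0, "rz": 0, "fingers": 0.5}
    - {"x": 0, "y": 0, "z": 0, "rx": 0, "ry": 0, "rz": 0, "fingers": 0.4}
    - {"x": 0, "y": 0, "z": 0, "rx": 0, "ry": 0, "rz": 0, "fingers": 0.2}
    - {"x": 0, "y": 0, "z": 0, "rx": 0, "ry": 0, "rz": 0, "fingers": -0.2}
    - {"x": 0, "y": 0, "z": 0, "rx": 0, "ry": 0, "rz": 0, "fingers": -1}
    - {"x": 0, "y": 0, "z": 0, "rx": 0, "ry": 0, "rz": 0, "fingers": -1}
    - {"x": 0, "y": 0, "z": 0, "rx": 0, "ry": 0, "rz": 0, "fingers": -1}
    - {"x": 0, "y": 0, "z": -20, "rx": 0, "ry": 0, "rz": 0, "fingers": -1}
    - {"x": 0, "y": 0, "z": -60, "rx": 0, "ry": 0, "rz": 0, "fingers": -1}
    - {"x": -20, "y": 0, "z": -90, "rx": 0, "ry": 0, "rz": 0, "fingers": -1}
    - {"x": -70, "y": 0, "z": -120, "rx": 0, "ry": 0, "rz": 0, "fingers": -1}
    - {"x": -130, "y": 0, "z": -150, "rx": 0, "ry": 0, "rz": 0, "fingers": -1}
    - {"x": -160, "y": 0, "z": -170, "rx": 0, "ry": 0, "rz": 0, "fingers": -1}
    - {"x": -160, "y": 0, "z": -170, "rx": 0, "ry": 0, "rz": 0, "fingers": -1}
  force: 10

```text
time_s: 12.3
tool_pos: [0.5053, 0.0949, 0.2934]
tool_rot: [178.4, 65.1, 138.7]
force: [-0.2, -0.3, -0.8]
grip_width: 0.0869
grasp_force: 0.0
```

```bash
python3 - <<'E'
from h import *
print(sensors.get_obs()["qpos"].round(1))
S=vision.read_camera("scene");T=vision.read_camera("top")
for C,(u0,v0,u1,v1) in ((S,(310,140,400,240)),(T,(262,160,360,290))):
    m=cv2.inRange(cv2.cvtColor(C["image"],cv2.COLOR_RGB2HSV),(18,50,110),(35,200,255))
    n,lab,st,ce=cv2.connectedComponentsWithStats(m)
    for i in range(1,n):
        if st[i,4]>15 and u0<ce[i][0]<u1 and v0<ce[i][1]<v1: print(st[i],ce[i].round(0))
    L=lampR(-40,90); o=np.array([.565,.0455,.004])
    for q in [(42,-17,0),(42,17,0),(17,42,0),(0,0,150),(0,23,132),(0,-23,132),(0,23,100),(0,-23,100)]: print(q,proj(C,[o+L@(np.array(q)/1000)])[0].round(0))
L=lampR(-40,90); R=gripR(L,90)
print(R.as_euler("xyz",degrees=True))
for z in (.3,.2,.124):print(z,delta(tcp([.565,.0455,z],R),R))
cv2.imwrite("pics/hh.png",np.hstack([crop(T["image"],262,165,100,120,4),crop(S["image"],290,130,100,120,4)]))
E
```

```text
[-31.9  -4.6 -21.2 126.3  65.9  78.4 -30.7]
[390 131  16  28  86] [399. 142.]
[324 199  30  44 646] [338. 225.]
(42, -17, 0) [324. 227.]
(42, 17, 0) [325. 236.]
(17, 42, 0) [333. 242.]
(0, 0, 150) [340. 201.]
(0, 23, 132) [340. 211.]
(0, -23, 132) [339. 199.]
(0, 23, 100) [340. 218.]
(0, -23, 100) [338. 205.]
[288 216  18  17 112] [297. 224.]
(42, -17, 0) [312. 220.]
(42, 17, 0) [302. 212.]
(17, 42, 0) [289. 213.]
(0, 0, 150) [295. 222.]
(0, 23, 132) [288. 217.]
(0, -23, 132) [303. 229.]
(0, 23, 100) [289. 218.]
(0, -23, 100) [303. 230.]
[180.   0. 140.]
0.3 x -32.3 y 2.1 z 70.1 | rx 0.004 ry 1.135 rz -0.002 (65 deg)
0.2 x 58.3 y 1.7 z 112.3 | rx 0.004 ry 1.135 rz -0.002 (65 deg)
0.124 x 127.2 y 1.4 z 144.4 | rx 0.004 ry 1.135 rz -0.002 (65 deg)
```

View pics/hh.png

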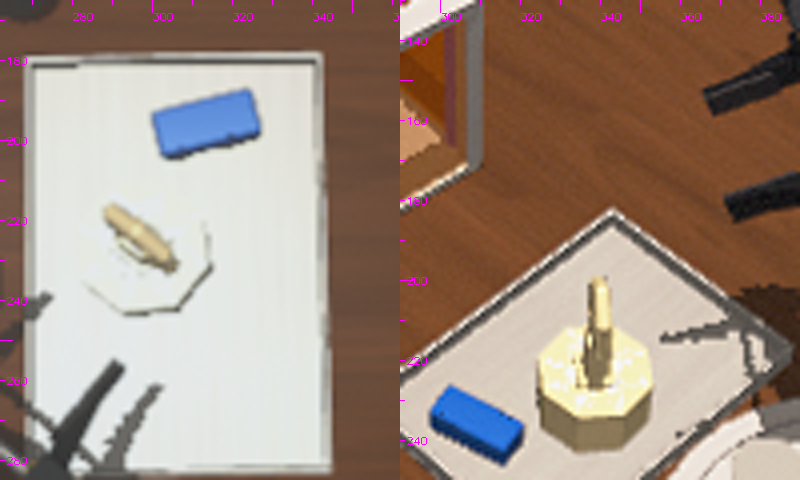

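Emit:
drive_tool:
  moves:
    - {"x": -32, "y": 2, "z": 40, "rx": 0, "ry": 0.3, "rz": 0, "fingers": -1}
    - {"x": -32, "y": 2, "z": 70, "rx": 0, "ry": 0.6, "rz": 0, "fingers": -1}
    - {"x": -32, "y": 2, "z": 70, "rx": 0, "ry": 1.135, "rz": 0, "fingers": -1}
    - {"x": -32, "y": 2, "z": 70, "rx": 0, "ry": 1.135, "rz": 0, "fingers": -1}
    - {"x": -32, "y": 2, "z": 70, "rx": 0, "ry": 1.135, "rz": 0, "fingers": -1}
    - {"x": -32, "y": 2, "z": 70, "rx": 0, "ry": 1.135, "rz": 0, "fingers": -1}
    - {"x": -32, "y": 2, "z": 70, "rx": 0, "ry": 1.135, "rz": 0, "fingers": -1}
    - {"x": -32, "y": 2, "z": 70, "rx": 0, "ry": 1.135, "rz": 0, "fingers": -1}
    - {"x": -32, "y": 2, "z": 70, "rx": 0, "ry": 1.135, "rz": 0, "fingers": -1}

```text
time_s: 13.52
tool_pos: [0.5638, 0.0476, 0.2881]
tool_rot: [179.8, 0.0, 140.2]
force: [0.5, 0.9, 0.5]
grip_width: 0.0871
grasp_force: 0.0
```

```bash
python3 - <<'E'
from h import *
print(sensors.get_obs()["qpos"].round(1))
L=lampR(-40,90); R=gripR(L,90)
for z in (.2,.125):print(z,delta(tcp([.565,.0455,z],R),R))
# loop in the wrist picture: ivory blobs against the prediction
W=vision.read_camera("wrist"); o=np.array([.565,.0455,.004])
m=cv2.inRange(cv2.cvtColor(W["image"],cv2.COLOR_RGB2HSV),(15,40,60),(38,255,255))
n,lab,st,ce=cv2.connectedComponentsWithStats(m)
for i in range(1,n):
    if st[i,4]>60: print(st[i],ce[i].round(0), cv2.minAreaRect(np.argwhere(lab==i)[:,::-1].astype(np.float32)))
for q in [(6,23,132),(6,-23,132),(-6,23,132),(-6,-23,132),(0,0,150),(0,0,48)]: print(q,proj(W,[o+L@(np.array(q)/1000)])[0].round(0))
cv2.imwrite("pics/w1.png",W["image"][:,:,::-1])
E
```

```text
[-15.2   6.7   8.5  90.8  -1.1  82.5  43.6]
0.2 x -2.2 y -1.1 z 99.1 | rx 0.003 ry 0.000 rz 0.004 (0 deg)
0.125 x -2.2 y -1.4 z 174.1 | rx 0.003 ry 0.000 rz 0.004 (0 deg)
[ 284  133   64   65 2927] [314. 167.] ((315.5, 165.0), (64.0, 63.0), 90.0)
[150 262  15  49 249] [155. 288.] ((156.4735565185547, 285.8712158203125), (13.094532012939453, 48.33922576904297), 2.436648368835449)
[469 262  16  49 269] [479. 288.] ((476.7219543457031, 285.93145751953125), (48.18058395385742, 14.42226791381836), 88.78113555908203)
[315 301  15   6  63] [322. 303.] ((322.0, 303.5), (5.0, 14.0), 90.0)
[ 293  319  281   24 4122] [439. 333.] ((433.0877990722656, 332.7982177734375), (18.12420654296875, 280.6734924316406), 87.81419372558594)
(6, 23, 132) [337. 190.]
(6, -23, 132) [295. 190.]
(-6, 23, 132) [338. 179.]
(-6, -23, 132) [294. 179.]
(0, 0, 150) [316. 189.]
(0, 0, 48) [316. 167.]
```

Emit:
drive_tool:
  moves:
    - {"x": -2, "y": -1, "z": 50, "rx": 0, "ry": 0, "rz": 0.004, "fingers": -1}
    - {"x": -2, "y": -1, "z": 100, "rx": 0, "ry": 0, "rz": 0.004, "fingers": -1}
    - {"x": -2, "y": -1, "z": 130, "rx": 0, "ry": 0, "rz": 0.004, "fingers": -1}
    - {"x": -2, "y": -1, "z": 155, "rx": 0, "ry": 0, "rz": 0.004, "fingers": -1}
    - {"x": -2, "y": -1.2, "z": 173, "rx": 0, "ry": 0, "rz": 0.004, "fingers": -0.6}
    - {"x": -2, "y": -1.2, "z": 173, "rx": 0, "ry": 0, "rz": 0.004, "fingers": -0.3}
    - {"x": -2, "y": -1.2, "z": 173, "rx": 0, "ry": 0, "rz": 0.004, "fingers": -0.2}
    - {"x": -2, "y": -1.2, "z": 173, "rx": 0, "ry": 0, "rz": 0.004, "fingers": -0.2}
  force: 6

```text
time_s: 14.58
tool_pos: [0.5671, 0.0442, 0.1172]
tool_rot: [179.7, 0.1, 139.8]
force: [-0.1, -0.5, -0.0]
grip_width: 0.0564
grasp_force: 0.0
```

```bash
python3 - <<'E'
from h import *
L=lampR(-40,90); R=gripR(L,90); print(delta(tcp([.565,.0455,.125],R),R), sensors.get_obs()["force"])
W=vision.read_camera("wrist"); im=W["image"]
m=cv2.inRange(cv2.cvtColor(im,cv2.COLOR_RGB2HSV),(15,40,60),(38,255,255))
n,lab,st,ce=cv2.connectedComponentsWithStats(m)
for i in range(1,n):
    if st[i,4]>60: print(st[i],ce[i].round(0))
o=np.array([.565,.0455,.004])
for q in [(-6,23,132),(-6,-23,132),(0,0,150),(-42,17.4,48),(-42,-17.4,48)]: print(q,proj(W,[o+L@(np.array(q)/1000)])[0].round(0))
E
```

```text
x 2.5 y -0.4 z 3.2 | rx 0.005 ry 0.002 rz -0.003 (0 deg) [-0.12423638 -0.47312469 -0.03165305]
[  260   147   110   128 10764] [314. 214.]
[202 263  18  49 409] [208. 287.]
[415 263  18  49 407] [425. 288.]
[ 235  321  306   23 4642] [394. 334.]
(-6, 23, 132) [362. 255.]
(-6, -23, 132) [272. 256.]
(0, 0, 150) [317. 287.]
(-42, 17.4, 48) [340. 155.]
(-42, -17.4, 48) [293. 156.]
```

Emit:
drive_tool:
  moves:
    - {"x": 1.5, "y": -0.7, "z": 2, "rx": 0, "ry": 0, "rz": 0, "fingers": -0.2}
    - {"x": 1.5, "y": -0.7, "z": 2, "rx": 0, "ry": 0, "rz": 0, "fingers": -0.15}
    - {"x": 1.5, "y": -0.7, "z": 2, "rx": 0, "ry": 0, "rz": 0, "fingers": -0.1}
    - {"x": 1.5, "y": -0.7, "z": 2, "rx": 0, "ry": 0, "rz": 0, "fingers": -0.07}
    - {"x": 1.5, "y": -0.7, "z": 2, "rx": 0, "ry": 0, "rz": 0, "fingers": -0.04}
    - {"x": 1.5, "y": -0.7, "z": 2, "rx": 0, "ry": 0, "rz": 0, "fingers": 0}
    - {"x": 1.5, "y": -0.7, "z": 2, "rx": 0, "ry": 0, "rz": 0, "fingers": 0.1}
    - {"x": 1.5, "y": -0.7, "z": 2, "rx": 0, "ry": 0, "rz": 0, "fingers": 0.1}
  force: 6

```text
time_s: 15.62
tool_pos: [0.5647, 0.0446, 0.1139]
tool_rot: [179.8, 0.0, 139.8]
force: [0.2, 0.3, 0.8]
grip_width: 0.0477
grasp_force: 6.0
```

Emit:
drive_tool:
  moves:
    - {"x": 0, "y": 0, "z": 0, "rx": 0, "ry": 0, "rz": 0, "fingers": 0.5}
    - {"x": 0, "y": 0, "z": 0, "rx": 0, "ry": 0, "rz": 0, "fingers": 0.5}
    - {"x": 0, "y": 0, "z": -4, "rx": 0, "ry": 0, "rz": 0, "fingers": 0.5}
    - {"x": 0, "y": 0, "z": -15, "rx": 0, "ry": 0, "rz": 0, "fingers": 0.5}
    - {"x": 0, "y": 0, "z": -40, "rx": 0, "ry": 0, "rz": 0, "fingers": 0.5}
    - {"x": 0, "y": 0, "z": -80, "rx": 0, "ry": 0, "rz": 0, "fingers": 0.5}
    - {"x": 0, "y": 0, "z": -130, "rx": 0, "ry": 0, "rz": 0, "fingers": 0.5}
    - {"x": 0, "y": 0, "z": -180, "rx": 0, "ry": 0, "rz": 0, "fingers": 0.5}
    - {"x": 0, "y": 0, "z": -225, "rx": 0, "ry": 0, "rz": 0, "fingers": 0.5}
    - {"x": 0, "y": 0, "z": -250, "rx": 0, "ry": 0, "rz": 0, "fingers": 0.5}
    - {"x": 0, "y": 0, "z": -250, "rx": 0, "ry": 0, "rz": 0, "fingers": 0.5}
  force: 30

```text
time_s: 17.0
tool_pos: [0.5647, 0.0435, 0.3664]
tool_rot: [179.6, 0.2, 139.8]
force: [-0.3, -0.2, -2.7]
grip_width: 0.0462
grasp_force: 30.1
```

```bash
cat > cabt.py <<'E'
from h import *
import sys
# world target from cabinet-frame x,y of the lamp axis and height of the eye (m); GL = grasp height on the lamp
GL=.121
def target(cx,cy,eye,C=(.5571,-.3228,-6.0)):
    a=np.radians(C[2]); R=gripR(lampR(C[2],90),90)
    return tcp([C[0]+np.cos(a)*cx-np.sin(a)*cy, C[1]+np.sin(a)*cx+np.cos(a)*cy, eye-.137+GL],R),R
if __name__=="__main__":
    for s in sys.argv[1:]:
        print(s,delta(*target(*map(float,s.split(",")))))
E
python3 cabt.py -- 2>/dev/null; python3 - <<'E'
from cabt import *
o=sensors.get_obs();print(o["qpos"].round(1),o["time_s"])
for a in ((-.042,0,.40),(-.042,0,.208)): print(a,delta(*target(*a)))
# held-lamp tilt check: scene picture blob vs prediction for GL
S=vision.read_camera("scene");T=vision.read_camera("top")
p,R=tool(); x,y,z=R.as_matrix().T; g=p-z*.011
L=np.c_[-x,y,-z]
for C in(S,T):
    m=cv2.inRange(cv2.cvtColor(C["image"],cv2.COLOR_RGB2HSV),(18,50,110),(35,200,255))
    n,lab,st,ce=cv2.connectedComponentsWithStats(m); u=proj(C,[g-.09*L[:,2]])[0]
    for i in range(1,n):
        if st[i,4]>15 and np.hypot(*(ce[i]-u))<45: print(st[i],ce[i].round(0))
    q=[(42*np.cos(a)/np.cos(np.pi/8),42*np.sin(a)/np.cos(np.pi/8),k) for k in(0,48) for a in np.radians(np.arange(22.5,383,45))]
    b=proj(C,[g+L@(np.array(v)/1000-[0,0,GL]) for v in q]); print("pred",b.min(0).round(1),b.max(0).round(1))
E
```

```text
[-15.2   6.    9.   82.7  -1.1  90.9  43.6] 17.0
(-0.042, 0, 0.4) x -195.8 y -308.3 z -8.1 | rx 0.006 ry 0.005 rz -0.597 (34 deg)
(-0.042, 0, 0.208) x -195.2 y -309.7 z 183.9 | rx 0.006 ry 0.005 rz -0.597 (34 deg)
[327 157  33  33 862] [342. 173.]
pred [325.8 154. ] [359.2 189.8]
[305 150  20  69 877] [314. 184.]
pred [272.9 195.1] [315.2 238.6]
```

Emit:
drive_tool:
  moves:
    - {"x": -25, "y": -40, "z": -8, "rx": 0, "ry": 0, "rz": -0.07, "fingers": 0.5}
    - {"x": -50, "y": -80, "z": -8, "rx": 0, "ry": 0, "rz": -0.15, "fingers": 0.5}
    - {"x": -77, "y": -122, "z": -8, "rx": 0, "ry": 0, "rz": -0.24, "fingers": 0.5}
    - {"x": -104, "y": -164, "z": -8, "rx": 0, "ry": 0, "rz": -0.33, "fingers": 0.5}
    - {"x": -131, "y": -206, "z": -8, "rx": 0, "ry": 0, "rz": -0.42, "fingers": 0.5}
    - {"x": -155, "y": -245, "z": -8, "rx": 0, "ry": 0, "rz": -0.5, "fingers": 0.5}
    - {"x": -175, "y": -276, "z": -8, "rx": 0, "ry": 0, "rz": -0.56, "fingers": 0.5}
    - {"x": -190, "y": -299, "z": -8, "rx": 0, "ry": 0, "rz": -0.59, "fingers": 0.5}
    - {"x": -196, "y": -308, "z": -8, "rx": 0.005, "ry": 0.005, "rz": -0.597, "fingers": 0.5}
    - {"x": -196, "y": -308, "z": -8, "rx": 0.005, "ry": 0.005, "rz": -0.597, "fingers": 0.5}
    - {"x": -196, "y": -308, "z": -8, "rx": 0.005, "ry": 0.005, "rz": -0.597, "fingers": 0.5}

```text
time_s: 18.48
tool_pos: [0.5158, -0.3162, 0.3702]
tool_rot: [179.9, -0.3, 174.2]
force: [0.8, -0.4, -0.7]
grip_width: 0.0459
grasp_force: 30.2
```

```bash
cat > chk.py <<'E'
from cabt import *
# compare predicted held-lamp shade outline, and mouth corners, with the scene picture
o=sensors.get_obs();print(o["qpos"].round(1),o["time_s"],o["force"].round(1))
S=vision.read_camera("scene")
p,R=tool(); x,y,z=R.as_matrix().T; g=p-z*.011; L=np.c_[-x,y,-z]
m=cv2.inRange(cv2.cvtColor(S["image"],cv2.COLOR_RGB2HSV),(18,50,110),(35,200,255))
n,lab,st,ce=cv2.connectedComponentsWithStats(m); u=proj(S,[g-.09*L[:,2]])[0]
for i in range(1,n):
    if st[i,4]>15 and np.hypot(*(ce[i]-u))<45: print(st[i],st[i][:2]+st[i][2:4],ce[i].round(0))
for k0,ks in (("shade",(0,48)),):
    q=[(42*np.cos(a)/np.cos(np.pi/8),42*np.sin(a)/np.cos(np.pi/8),k) for k in ks for a in np.radians(np.arange(22.5,383,45))]
    b=proj(S,[g+L@(np.array(v)/1000-[0,0,GL]) for v in q]); print("pred",b.min(0).round(1),b.max(0).round(1))
a=np.radians(-6); d=(g-[.5571,-.3228,0])[:2]; print("cab xy",(np.array([[np.cos(a),np.sin(a)],[-np.sin(a),np.cos(a)]])@d).round(4),"eye z",g[2]+.137-GL,"lamp x yaw",np.degrees(np.arctan2(-x[1],-x[0])))
E
python3 chk.py; python3 - <<'E'
from cabt import *
for a in ((-.042,0,.40),(-.042,0,.30),(-.042,0,.208)): print(a,delta(*target(*a)))
E
```

```text
[  9.2  11.8  24.1  76.7  -4.7  92.8 116.8] 18.475 [ 0.8 -0.4 -0.7]
[268  52   6   4  18] [274  56] [270.  54.]
[254  69  29  46 768] [283 115] [268.  97.]
pred [252.5  83.5] [282.7 114.3]
cab xy [-0.0417  0.0022] eye z 0.3974930292331098 lamp x yaw -5.827110554673112
(-0.042, 0, 0.4) x 0.3 y -2.2 z -2.5 | rx 0.001 ry -0.004 rz 0.003 (0 deg)
(-0.042, 0, 0.3) x -0.1 y -2.3 z 97.5 | rx 0.001 ry -0.004 rz 0.003 (0 deg)
(-0.042, 0, 0.208) x -0.5 y -2.3 z 189.5 | rx 0.001 ry -0.004 rz 0.003 (0 deg)
```

Emit:
drive_tool:
  moves:
    - {"x": 2, "y": -2.2, "z": 10, "rx": 0, "ry": -0.004, "rz": 0.003, "fingers": 0.5}
    - {"x": 2, "y": -2.2, "z": 30, "rx": 0, "ry": -0.004, "rz": 0.003, "fingers": 0.5}
    - {"x": 2, "y": -2.2, "z": 45, "rx": 0, "ry": -0.004, "rz": 0.003, "fingers": 0.5}
    - {"x": 2, "y": -2.2, "z": 45, "rx": 0, "ry": -0.004, "rz": 0.003, "fingers": 0.5}
    - {"x": 2, "y": -2.2, "z": 45, "rx": 0, "ry": -0.004, "rz": 0.003, "fingers": 0.5}

```text
time_s: 19.15
tool_pos: [0.5129, -0.32, 0.3263]
tool_rot: [-180.0, 0.0, 173.9]
force: [0.5, 0.0, -1.4]
grip_width: 0.0454
grasp_force: 30.2
```

```bash
python3 chk.py; python3 - <<'E'
from cabt import *
for a in ((-.044,0,.208),): print(a,delta(*target(*a)))
# hook tip check with red mask in both cameras
for n in("scene","top"):
    C=vision.read_camera(n); h=cv2.cvtColor(C["image"],cv2.COLOR_RGB2HSV); m=cv2.inRange(h,(0,190,120),(5,255,255))
    P=[(.5571+.9945*k*.001,-.3228-.1045*k*.001,zz) for k,zz in((15,.197),(25,.185),(65,.185))]; q=proj(C,P); ys,xs=np.nonzero(m); s=(abs(xs-q[0,0])<25)&(abs(ys-q[0,1])<35); print(n,q.round(1).tolist(),xs[s].min(),xs[s].max(),ys[s].min(),ys[s].max(),s.sum()) if s.any() else print(n,"hidden")
E
```

```text
[  9.3  11.5  24.1  82.   -4.6  87.5 117. ] 19.15 [ 0.5  0.  -1.4]
[255  81  28  44 719] [283 125] [269. 108.]
pred [253.5  93.9] [282.9 124.1]
cab xy [-0.0441 -0.002 ] eye z 0.35354414659387706 lamp x yaw -6.1311348435349435
(-0.044, 0, 0.208) x 0.1 y 2.1 z 145.5 | rx -0.001 ry 0.001 rz -0.002 (0 deg)
scene [[254.3, 127.4], [252.0, 131.6], [241.3, 137.0]] 240 255 127 138 31
top [[455.4, 214.7], [454.0, 211.0], [454.8, 194.1]] 454 456 190 206 7
```

Emit:
drive_tool:
  moves:
    - {"x": 0, "y": 1.5, "z": 5, "rx": 0, "ry": 0, "rz": 0, "fingers": 0.5}
    - {"x": 0, "y": 1.5, "z": 15, "rx": 0, "ry": 0, "rz": 0, "fingers": 0.5}
    - {"x": 0, "y": 1.5, "z": 30, "rx": 0, "ry": 0, "rz": 0, "fingers": 0.5}
    - {"x": 0, "y": 1.5, "z": 45, "rx": 0, "ry": 0, "rz": 0, "fingers": 0.5}
    - {"x": 0, "y": 1.5, "z": 60, "rx": 0, "ry": 0, "rz": 0, "fingers": 0.5}
    - {"x": 0, "y": 1.5, "z": 75, "rx": 0, "ry": 0, "rz": 0, "fingers": 0.5}
    - {"x": 0, "y": 1.5, "z": 90, "rx": 0, "ry": 0, "rz": 0, "fingers": 0.5}
    - {"x": 0, "y": 1.5, "z": 105, "rx": 0, "ry": 0, "rz": 0, "fingers": 0.5}
    - {"x": 0, "y": 1.5, "z": 120, "rx": 0, "ry": 0, "rz": 0, "fingers": 0.5}
    - {"x": 0, "y": 1.5, "z": 134, "rx": 0, "ry": 0, "rz": 0, "fingers": 0.5}
    - {"x": 0, "y": 1.5, "z": 140, "rx": 0, "ry": 0, "rz": 0, "fingers": 0.5}
    - {"x": 0, "y": 1.5, "z": 140, "rx": 0, "ry": 0, "rz": 0, "fingers": 0.5}
    - {"x": 0, "y": 1.5, "z": 140, "rx": 0, "ry": 0, "rz": 0, "fingers": 0.5}

```text
time_s: 20.92
tool_pos: [0.5132, -0.3187, 0.1864]
tool_rot: [-180.0, 0.1, 173.9]
force: [-0.1, 0.1, -1.2]
grip_width: 0.046
grasp_force: 30.2
```

```bash
python3 chk.py; python3 - <<'E'
from cabt import *
for a in ((-.044,0,.209),(.048,0,.209),(.048,0,.189)): print(a,delta(*target(*a)))
# loop apex and hook in the scene picture
S=vision.read_camera("scene"); p,R=tool(); x,y,z=R.as_matrix().T; g=p-z*.011; L=np.c_[-x,y,-z]
for v in [(0,0,150),(0,0,137),(0,23,132),(0,-23,132)]: print(v,proj(S,[g+L@(np.array(v)/1000-[0,0,GL])])[0].round(1))
E
```

```text
[  9.6  14.7  23.4  94.3  -6.   72.2 118. ] 20.925 [-0.1  0.1 -1.2]
[259 118  26  29 304] [285 147] [269. 134.]
pred [257.4 127. ] [284.8 155.7]
cab xy [-0.044  -0.0006] eye z 0.21347188834238645 lamp x yaw -6.136545110188063
(-0.044, 0, 0.209) x -0.0 y 0.6 z 4.5 | rx -0.001 ry 0.001 rz -0.002 (0 deg)
(0.048, 0, 0.209) x -92.0 y 0.8 z 4.6 | rx -0.001 ry 0.001 rz -0.002 (0 deg)
(0.048, 0, 0.189) x -92.0 y 0.9 z 24.6 | rx -0.001 ry 0.001 rz -0.002 (0 deg)
(0, 0, 150) [269.  112.5]
(0, 0, 137) [269.3 115.7]
(0, 23, 132) [273.5 120.7]
(0, -23, 132) [265.3 113.1]
```

Emit:
drive_tool:
  moves:
    - {"x": -6, "y": 0.6, "z": 3, "rx": 0, "ry": 0, "rz": 0, "fingers": 0.5}
    - {"x": -16, "y": 0.7, "z": 5, "rx": 0, "ry": 0, "rz": 0, "fingers": 0.5}
    - {"x": -26, "y": 0.7, "z": 5, "rx": 0, "ry": 0, "rz": 0, "fingers": 0.5}
    - {"x": -34, "y": 0.7, "z": 5, "rx": 0, "ry": 0, "rz": 0, "fingers": 0.5}
    - {"x": -40, "y": 0.7, "z": 5, "rx": 0, "ry": 0, "rz": 0, "fingers": 0.5}
    - {"x": -46, "y": 0.8, "z": 5, "rx": 0, "ry": 0, "rz": 0, "fingers": 0.5}
    - {"x": -52, "y": 0.8, "z": 5, "rx": 0, "ry": 0, "rz": 0, "fingers": 0.5}
    - {"x": -58, "y": 0.8, "z": 5, "rx": 0, "ry": 0, "rz": 0, "fingers": 0.5}
    - {"x": -60, "y": 0.8, "z": 5, "rx": 0, "ry": 0, "rz": 0, "fingers": 0.5}
    - {"x": -60, "y": 0.8, "z": 5, "rx": 0, "ry": 0, "rz": 0, "fingers": 0.5}

```text
time_s: 22.28
tool_pos: [0.5726, -0.3242, 0.1806]
tool_rot: [-180.0, -0.0, 173.9]
force: [-0.5, 0.2, -1.5]
grip_width: 0.0465
grasp_force: 30.2
```

```bash
python3 chk.py; python3 - <<'E'
from cabt import *
for a in ((.048,0,.209),): print(a,delta(*target(*a)))
print(sensors.get_obs()["wrist_torque"])
# visible red pixels of the hook tip
S=vision.read_camera("scene");h=cv2.cvtColor(S["image"],cv2.COLOR_RGB2HSV); m=cv2.inRange(h,(0,180,90),(6,255,255))[110:145,230:290]
iv=cv2.inRange(h,(14,40,60),(35,220,255))[110:145,230:290]
for r in range(0,35): print(110+r,"".join("R" if a else "i" if b else "." for a,b in zip(m[r],iv[r])))
p,R=tool(); x,y,z=R.as_matrix().T; g=p-z*.011; L=np.c_[-x,y,-z]
for v in [(0,0,150),(0,0,137),(0,23,132),(0,-23,132),(0,0,103)]: print(v,proj(S,[g+L@(np.array(v)/1000-[0,0,GL])])[0].round(1))
E
```

```text
[  9.8  21.6  22.6  86.5  -8.4  73.6 117.2] 22.275 [-0.5  0.2 -1.5]
[246 132  24  20 214] [270 152] [256. 143.]
pred [242.6 135.9] [270.7 165. ]
cab xy [0.0154 0.0002] eye z 0.20769019666583444 lamp x yaw -6.136721365712129
(0.048, 0, 0.209) x -32.6 y -0.1 z -1.3 | rx -0.000 ry -0.000 rz -0.002 (0 deg)
[ 0.03326278  0.00628343 -0.01967787]
110 i...........ii........iiii..................................
111 ..........iiiii.......i........ii...........................
112 ........iiiii.ii...............iii..........................
113 ........ii.....ii..........i.....ii.........................
114 ........iii......i......ii.....i..iii....i..................
115 ..................i..........i.....iii......................
116 ...................i................iii.....................
117 ....................i.......................................
118 .....................i......................................
119 ............................................................
120 .........i..................................................
121 .......................................
[... 949 characters left out ...]
RRR..i...iiiii.........i.i...i.................
137 ...........RRRR.......iiiii.......i.i.iiiii.................
138 ..........RR..........iiiii......iiii.iiiii.i...............
139 ...................iiiiiiiii...iiiiiiii....ii...............
140 ...........i.....iiiiiiiiiii.iiiiiiiiii.....................
141 ................iiiiiiiiiiiiiiiiiiiiiiii..i.................
142 ...............iiiiiiiiiiiiiiiiiiiiiiiiii...................
143 ..............iiiiiiiiiiiiiiiiiiiiiiiiii....................
144 ................iiiiiiiiiiiiiiiiiiiiii......................
(0, 0, 150) [253.6 121.9]
(0, 0, 137) [253.9 125. ]
(0, 23, 132) [258.2 130.1]
(0, -23, 132) [250.1 122.2]
(0, 0, 103) [254.9 132.9]
```

Emit:
drive_tool:
  moves:
    - {"x": -6, "y": 0, "z": 0, "rx": 0, "ry": 0, "rz": 0, "fingers": 0.5}
    - {"x": -12, "y": 0, "z": 0, "rx": 0, "ry": 0, "rz": 0, "fingers": 0.5}
    - {"x": -18, "y": 0, "z": 0, "rx": 0, "ry": 0, "rz": 0, "fingers": 0.5}
    - {"x": -24, "y": 0, "z": 0, "rx": 0, "ry": 0, "rz": 0, "fingers": 0.5}
    - {"x": -30, "y": 0, "z": 0, "rx": 0, "ry": 0, "rz": 0, "fingers": 0.5}
    - {"x": -32.5, "y": 0, "z": 0, "rx": 0, "ry": 0, "rz": 0, "fingers": 0.5}
    - {"x": -32.5, "y": 0, "z": 0, "rx": 0, "ry": 0, "rz": 0, "fingers": 0.5}
    - {"x": -32.5, "y": 0, "z": 5, "rx": 0, "ry": 0, "rz": 0, "fingers": 0.5}
    - {"x": -32.5, "y": 0, "z": 10, "rx": 0, "ry": 0, "rz": 0, "fingers": 0.5}
    - {"x": -32.5, "y": 0, "z": 14, "rx": 0, "ry": 0, "rz": 0, "fingers": 0.5}
    - {"x": -32.5, "y": 0, "z": 14, "rx": 0, "ry": 0, "rz": 0, "fingers": 0.5}
    - {"x": -32.5, "y": 0, "z": 14, "rx": 0, "ry": 0, "rz": 0, "fingers": 0.5}

```text
time_s: 23.88
tool_pos: [0.605, -0.3277, 0.1668]
tool_rot: [-180.0, 0.0, 173.9]
force: [0.4, 0.2, -1.6]
grip_width: 0.046
grasp_force: 30.2
```

```bash
python3 chk.py
```

```text
[ 10.1  25.7  22.   82.6  -9.8  73.5 116.8] 23.875 [ 0.4  0.2 -1.6]
[243 139   6   8  22] [249 147] [246. 142.]
[251 144   9   8  36] [260 152] [255. 148.]
pred [234.5 143.1] [263.  172.4]
cab xy [0.0482 0.0001] eye z 0.19393554424891746 lamp x yaw -6.13853815545208
```

Emit:
drive_tool:
  moves:
    - {"x": 0, "y": 0, "z": 1, "rx": 0, "ry": 0, "rz": 0, "fingers": 0.5}
    - {"x": 0, "y": 0, "z": 2.5, "rx": 0, "ry": 0, "rz": 0, "fingers": 0.5}
    - {"x": 0, "y": 0, "z": 2.5, "rx": 0, "ry": 0, "rz": 0, "fingers": 0.5}
    - {"x": 0, "y": 0, "z": 2.5, "rx": 0, "ry": 0, "rz": 0, "fingers": 0.5}

```text
time_s: 24.42
tool_pos: [0.6049, -0.3276, 0.1642]
tool_rot: [-180.0, -0.0, 173.9]
force: [-0.1, 0.2, -2.0]
grip_width: 0.0459
grasp_force: 30.2
```

Emit:
drive_tool:
  moves:
    - {"x": 0, "y": 0, "z": 1, "rx": 0, "ry": 0, "rz": 0, "fingers": 0.5}
    - {"x": 0, "y": 0, "z": 1, "rx": 0, "ry": 0, "rz": 0, "fingers": 0.5}
    - {"x": 0, "y": 0, "z": 1, "rx": 0, "ry": 0, "rz": 0, "fingers": 0.5}

```text
time_s: 24.8
tool_pos: [0.605, -0.3278, 0.1635]
tool_rot: [-180.0, 0.0, 173.9]
force: [0.2, -0.3, 0.1]
grip_width: 0.0459
grasp_force: 30.1
```

Emit:
drive_tool:
  moves:
    - {"x": 0, "y": 0, "z": 1, "rx": 0, "ry": 0, "rz": 0, "fingers": 0.5}
    - {"x": 0, "y": 0, "z": 1, "rx": 0, "ry": 0, "rz": 0, "fingers": 0.5}
    - {"x": 0, "y": 0, "z": 1, "rx": 0, "ry": 0, "rz": 0, "fingers": 0.5}

```text
time_s: 25.18
tool_pos: [0.6052, -0.328, 0.163]
tool_rot: [-179.9, 0.1, 173.9]
force: [-0.3, 0.4, 3.9]
grip_width: 0.0457
grasp_force: 30.1
```

Emit:
drive_tool:
  moves:
    - {"x": 0, "y": 0, "z": 0, "rx": 0, "ry": 0, "rz": 0, "fingers": -0.06}
    - {"x": 0, "y": 0, "z": 0, "rx": 0, "ry": 0, "rz": 0, "fingers": -0.08}
    - {"x": 0, "y": 0, "z": 0, "rx": 0, "ry": 0, "rz": 0, "fingers": -0.1}
    - {"x": 0, "y": 0, "z": 0, "rx": 0, "ry": 0, "rz": 0, "fingers": -0.14}
    - {"x": 0, "y": 0, "z": 0, "rx": 0, "ry": 0, "rz": 0, "fingers": -0.2}
    - {"x": 0, "y": 0, "z": 0, "rx": 0, "ry": 0, "rz": 0, "fingers": -0.3}
    - {"x": 0, "y": 0, "z": 0, "rx": 0, "ry": 0, "rz": 0, "fingers": -0.5}
    - {"x": 0, "y": 0, "z": 0, "rx": 0, "ry": 0, "rz": 0, "fingers": -0.7}
    - {"x": 0, "y": 0, "z": 0, "rx": 0, "ry": 0, "rz": 0, "fingers": -0.7}
  force: 8

```text
time_s: 26.3
tool_pos: [0.6049, -0.3276, 0.1622]
tool_rot: [-180.0, -0.0, 173.9]
force: [-0.2, 0.5, -0.1]
grip_width: 0.0719
grasp_force: 0.0
```

```bash
python3 chk.py
```

```text
[ 10.1  25.9  22.   82.9  -9.8  73.1 116.8] 26.3 [-0.2  0.5 -0.1]
[243 139   8  10  17] [251 149] [247. 143.]
pred [234.7 144.1] [263.1 173.3]
cab xy [0.0481 0.0002] eye z 0.18925041257051567 lamp x yaw -6.136052708103728
```

Hanging still; rise slowly, then clear.

Emit:
drive_tool:
  moves:
    - {"x": 0, "y": 0, "z": -10, "rx": 0, "ry": 0, "rz": 0, "fingers": -0.7}
    - {"x": 0, "y": 0, "z": -25, "rx": 0, "ry": 0, "rz": 0, "fingers": -0.7}
    - {"x": 0, "y": 0, "z": -45, "rx": 0, "ry": 0, "rz": 0, "fingers": -0.7}
    - {"x": 0, "y": 0, "z": -75, "rx": 0, "ry": 0, "rz": 0, "fingers": -0.7}
    - {"x": 0, "y": 0, "z": -120, "rx": 0, "ry": 0, "rz": 0, "fingers": -0.7}
    - {"x": 0, "y": 0, "z": -170, "rx": 0, "ry": 0, "rz": 0, "fingers": -0.7}
    - {"x": 100, "y": 40, "z": -200, "rx": 0, "ry": 0, "rz": 0, "fingers": -0.7}
    - {"x": 150, "y": 150, "z": -200, "rx": 0, "ry": 0, "rz": 0, "fingers": -0.7}
    - {"x": 150, "y": 200, "z": -200, "rx": 0, "ry": 0, "rz": 0, "fingers": -0.7}
    - {"x": 150, "y": 200, "z": -200, "rx": 0, "ry": 0, "rz": 0, "fingers": -0.7}
    - {"x": 150, "y": 200, "z": -200, "rx": 0, "ry": 0, "rz": 0, "fingers": -0.7}
    - {"x": 150, "y": 200, "z": -200, "rx": 0, "ry": 0, "rz": 0, "fingers": -0.7}
    - {"x": 150, "y": 200, "z": -200, "rx": 0, "ry": 0, "rz": 0, "fingers": -0.7}

```text
time_s: 27.98
tool_pos: [0.4773, -0.1148, 0.3626]
tool_rot: [-179.9, 0.0, 173.7]
force: [-0.8, 0.5, 0.5]
grip_width: 0.0743
grasp_force: 0.0
```

```bash
python3 - <<'E'
from cabt import *
P,R=target(.048,0,.189); g=P-R.apply([0,0,.011]); L=lampR(-6,90)
for n in("scene","top"):
    C=vision.read_camera(n);h=cv2.cvtColor(C["image"],cv2.COLOR_RGB2HSV)
    q=proj(C,[g+L@(np.array(v)/1000-[0,0,GL]) for v in [(0,0,150),(0,23,132),(0,-23,132),(-42,17,48),(-42,-17,48),(-42,0,0),(42,0,48)]]); print(n,q.round(0).tolist())
    m=cv2.inRange(h,(0,180,90),(6,255,255)); iv=cv2.inRange(h,(14,40,60),(35,220,255))
    u,v=q[0].astype(int)
    for r in range(v-15,v+45): print(r,u-25,"".join("R" if m[r,c] else "i" if iv[r,c] else "." for c in range(u-25,u+35)))
o=sensors.get_obs();print(o["time_s"],o["tool_pos"])
E
```

```text
scene [[245.0, 131.0], [250.0, 139.0], [242.0, 131.0], [262.0, 151.0], [256.0, 145.0], [260.0, 158.0], [238.0, 159.0]]
115 220 ........................i..........i......i.................
116 220 ............................................................
117 220 ....................................................i.......
118 220 ...........................i........i.......................
119 220 ...........................................i................
120 220 ..........................i....i.............i..............
121 220 .......................i......................ii............
122 220 ..........ii..................................ii...i........
123 220 ....................................i......i...i...i........
124 220 ...............................................i...i........
125 220 ...................................................i........
126 220 ............................i......ii..............i........
127 220 .................................i.R...........i...i........
128 220 ................................iRRR....i......i...i........
129 220 .......
[... 6760 characters left out ...]
iiiiiiiiiiii.....ii...............
236 431 iiiiiiiiiiiiiiiiiiiii..iiiiiiiiiiiiiii.....ii...............
237 431 iiiiiiiiiiiiiiiiiiiii..iiiiiiiiiiiiiii.....ii...............
238 431 iiiiiiiiiiiiiiiiiiiii..iiiiiiiiiiiiiii.....i................
239 431 iiiiiiiiiiiiiiiiiiiii..iiiiiiiiiiiiiii.....ii...............
240 431 iiiiiiiiiiiiiiiiiiiii..iiiiiiiiiiiiiii.....ii...............
241 431 iiiiiiiiiiiiiiiiiiiii..iiiiiiiiiiiiiii.....iii..............
242 431 iiiiiiiiiiiiiiiiiiiii..iiiiiiiiiiiiiii.....ii...............
243 431 iiiiiiiiiiiiiiiiiiiii..iiiiiiiiiiiiiii.....ii...............
244 431 iiiiiiiiiiiiiiiiiiiii.iiiiiiiiiiiiiiii.....iii..............
28.075 [ 0.47727345 -0.11463566  0.3619838 ]
```

Emit:
drive_tool:
  moves:
    - {"x": 0, "y": 0, "z": -20, "rx": 0, "ry": 0, "rz": 0, "fingers": -0.7}
    - {"x": 0, "y": 0, "z": -20, "rx": 0, "ry": 0, "rz": 0, "fingers": -0.7}
    - {"x": 0, "y": 0, "z": -20, "rx": 0, "ry": 0, "rz": 0, "fingers": -0.7}
    - {"x": 0, "y": 0, "z": -20, "rx": 0, "ry": 0, "rz": 0, "fingers": -0.7}
    - {"x": 0, "y": 0, "z": -20, "rx": 0, "ry": 0, "rz": 0, "fingers": -0.7}
    - {"x": 0, "y": 0, "z": -20, "rx": 0, "ry": 0, "rz": 0, "fingers": -0.7}
    - {"x": 0, "y": 0, "z": -20, "rx": 0, "ry": 0, "rz": 0, "fingers": -0.7}
    - {"x": 0, "y": 0, "z": -20, "rx": 0, "ry": 0, "rz": 0, "fingers": -0.7}
    - {"x": 0, "y": 0, "z": -20, "rx": 0, "ry": 0, "rz": 0, "fingers": -0.7}
    - {"x": 0, "y": 0, "z": -20, "rx": 0, "ry": 0, "rz": 0, "fingers": -0.7}
    - {"x": 0, "y": 0, "z": -20, "rx": 0, "ry": 0, "rz": 0, "fingers": -0.7}
    - {"x": 0, "y": 0, "z": -20, "rx": 0, "ry": 0, "rz": 0, "fingers": -0.7}

```text
time_s: 29.58
tool_pos: [0.4771, -0.1127, 0.3822]
tool_rot: [-180.0, 0.0, 173.9]
force: [0.2, -0.4, 0.4]
grip_width: 0.0741
grasp_force: 0.0
```

```bash
python3 - <<'E'
from h import *
from cell import workorder
a=vision.read_camera("scene")["image"].astype(int)
for _ in range(4): b=vision.read_camera("scene")["image"].astype(int)
d=abs(a-b).max(2)>40; print("moving px cabinet",d[90:200,205:310].sum(),"turntable",d[220:330,345:465].sum())
print(workorder.sign_off())
E
```

```text
moving px cabinet 0 turntable 1
the job is handed in; nothing more can be done
None
```

The job is handed in at about 30 s of the 72 s allowed: the ivory lamp was stood upright in the tray, then hung by its loop on the red hook in the cabinet, and showed no motion in the last camera check. No rim contact showed in the force readings, and nothing on the turntable was moving at the end. The sign-off returned no verdict.

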